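Rebuild the plaster-water filter head

ROBOT

A 7-joint arm with a two-finger parallel gripper is mounted at the origin on a cart in front of the work surface, level with it; the furniture and walls round the work are solid. World frame = base frame: x ahead of the robot, y to its left, z up, the work surface at z = 0. Lengths are in m, angles in rad, forces in N, time in s.
With the tool pointing down it reaches from about 0.4 to 0.85 m from the base axis. Payload 10.4 kg.
Tool frame: the origin (TCP) lies at the centre of the arm's flange, where the gripper is bolted on; the fingertips stand 173 mm ahead of it and the grasp point (between the pads) lies 155 mm ahead of it (manip.nose_length is the distance from the TCP to the fingertips, in m); z points along the fingers, x is the direction in which the jaws open and shut, and the axes are right-handed (so a half turn about z gives the same grasp; the last joint's range is limited). The gripper opens to 85 mm and grips with 20 to 120 N. Pads are 22 mm wide; open, the fingers measure 114 mm over their backs; the gripper's body (76 mm by 85 mm) begins 54 mm behind the grasp point. The pads swing forward as they close: fully open they stand 13 mm farther back than shut.
Start: joints at [1.162, 0.332, -0.065, 1.46, 0.022, 1.35, -0.088], TCP at [0.235, -0.579, 0.405] pointing down, gripper open.
Joint ranges: [-2.6, 2.6], [-0.5, 2.12], [-1.47, 1.34], [0.16, 2.42], [-1.27, 4.41], [0.06, 2.06], [-2.6, 2.6]. Speed limits (rad/s): [2.22, 2.22, 2.79, 2.79, 3.14, 3.14, 3.14].

INTERFACE

Orientations are given as a unit quaternion [x, y, z, w].
In Python, from workcell import status, cams, order, manip gives the robot as it stands.
- The arm moves only by the tool servo_tool, never from a script. Its argument "motion" is a list that holds one entry, the list of rows, each a list of 6 numbers: the shift along the tool's x, y, z in units of 50 mm (1.0 is 50 mm), then the turn, a rotation vector about the tool's x, y, z in units of 5 degrees (1.0 is 5 degrees). In form: [[[x, y, z, ax, ay, az], ...]]. A call has 1 to 12 rows; each row shifts and turns the pose as measured when the row begins, along the tool's axes as they then stand; what a row does not reach is not made up. A row lasts 1/10 s, in which the tool goes at most 50 mm and 8.59 degrees, less where a joint would pass 70% of its speed; a pose out of reach is approached as far as the arm can. A call is refused whole if a number of a shift passes 1 or a number of a turn 1, either way. A call with a gripper value outside its range is refused whole. "jaw" is the closure in counts, from 0 (fully open) to 255 (shut), set as the call begins (left out, the last holds). The fingers move at their own pace and stop on an object; "force" is the grip in N (left out, the last holds). Time passes only in rows, so rows that do not move let the fingers close. It gives the time, the measured TCP pose, the force and the opening at its end, in the units of the state.
- status.get_obs(): the state, without advancing time (a new reading comes with each control period).
- cams.camera(name): name is "scene" or "top"; returns a dict with "color" (400x640x3 uint8, red, green, blue), "vertical_fov" (degrees; the focal length in pixels is half the picture's height over the tangent of half this angle, whatever the lens; pixels are square), "cx", "cy" (the principal point, pixels), "extrinsics" (4x4, takes a point from camera to world coordinates). Camera axes: x right, y down, z forward; pixel columns grow to the right and rows downward; lengths in m; the calibration is good to about 2 mm. A picture is of the moment at which its call begins. There is no depth.
- order.hand_in(): hands the job in, once; it reports no verdict.
The state is a dict: "clock": time; "joint_pos": joint angles; "joint_velocities": joint speeds; "tau": joint torques, N m; "position": TCP position; "ee_rot": TCP orientation; "ft_force": force on the tool from outside, world axes, zero at the start; "torque": the same for the moment, N m; "grip_width": opening from 0.0 (shut) to 1.0 (fully open).
Only numpy, scipy, OpenCV 4.12 (cv2) and the standard library are available. Lean on these libraries where they do the work, as an engineer would, in place of code of your own. Each camera call takes 0.05 s, during which the arm holds its last target.

TASK

The filter head from the plaster sink has been washed and stands on its end to drain, its parts upright in the drying rack. Lay the head over onto its base so that the blue collets face up, without letting it fall over; then push every filter tube from the rack, black nose first, past the seal of a collet of its own until it bottoms, and slide the strainer plate fully home into the slot beside them. Leave the other things on the bench where they are.

Things in the scene. Friction and masses are not known exactly. Their poses are not given: they have to be found in the camera images.
- filter_head: grey filter head, loose block 164 (its x) x 58 (y) x 76 mm (z), 0.5 to 0.9 kg; origin at its centre; z points out of the port face (blue collars, slot). It starts stood on its -x end: x up, port face looking sideways, roughly at the robot; a quarter turn about its own +y, its top going away from the robot, brings the port face up. Its plain y faces can be gripped.
- slot (a point): centre of the mouth of the strainer slot, level with the port face, at the head's +x end (head x = +64, y = 0, z = +38 mm). The slot is 10 mm along the head's x, 48.5 mm along its y and 42 mm deep; axes as the head's.
- collet_1 (a point): centre of the mouth of push-fit collet 1, level with the port face (head x = -60, y = 0, z = +38 mm); its blue collar stands 4.5 mm proud. Bore 22 mm, 42 mm deep; a sprung seal 15 mm down narrows it to 15.6 mm: a tube dropped in stops there; it needs a firm push of 10 to 20 N to pass and on until it bottoms. Axes as the head's, z out of the bore.
- collet_2 (a point): centre of the mouth of push-fit collet 2, level with the port face (head x = -18, y = 0, z = +38 mm); its blue collar stands 4.5 mm proud. Bore 22 mm, 42 mm deep; a sprung seal 15 mm down narrows it to 15.6 mm: a tube dropped in stops there; it needs a firm push of 10 to 20 N to pass and on until it bottoms. Axes as the head's, z out of the bore.
- collet_3 (a point): centre of the mouth of push-fit collet 3, level with the port face (head x = +24, y = 0, z = +38 mm); its blue collar stands 4.5 mm proud. Bore 22 mm, 42 mm deep; a sprung seal 15 mm down narrows it to 15.6 mm: a tube dropped in stops there; it needs a firm push of 10 to 20 N to pass and on until it bottoms. Axes as the head's, z out of the bore.
- tube_1_mid (a point): filter tube 1, may be absent; all alike: rigid, 20 mm diameter, 120 mm long, 60 g. Black nose at its -z end, tapering over the last 8 mm to 12 mm diameter; white middle; blue cap (top 26 mm) at +z. This point is its centre. It starts upright, nose down, in a hole of the drying rack, standing 84 mm out. Bottomed in a collet, its centre is 18 mm above the mouth.
- tube_2_mid (a point): filter tube 2, may be absent; all alike: rigid, 20 mm diameter, 120 mm long, 60 g. Black nose at its -z end, tapering over the last 8 mm to 12 mm diameter; white middle; blue cap (top 26 mm) at +z. This point is its centre. It starts upright, nose down, in a hole of the drying rack, standing 84 mm out. Bottomed in a collet, its centre is 18 mm above the mouth.
- tube_3_mid (a point): filter tube 3, may be absent; all alike: rigid, 20 mm diameter, 120 mm long, 60 g. Black nose at its -z end, tapering over the last 8 mm to 12 mm diameter; white middle; blue cap (top 26 mm) at +z. This point is its centre. It starts upright, nose down, in a hole of the drying rack, standing 84 mm out. Bottomed in a collet, its centre is 18 mm above the mouth.
- strainer: steel strainer plate 8 (its x) x 46 (y) x 112 mm high (z), 120 g, with a black pull bar 16 x 50 x 24 mm along the top, bar centre 44 mm above the origin; origin half-way up at its centre. It starts upright in the drying rack's slot, standing 76 mm out; it fits the head's slot either way round. Bottomed there, its centre is 14 mm above the mouth.
- drying_rack: wooden drying rack, fixed, 220 (its x) x 80 (y) x 50 mm high (z), origin at the centre of its underside. Along its x are three 22.6 mm holes at x = -78, -30, +18 mm and a slot for the strainer at x = +72 mm, all 36 mm deep.
- pin_tin: bystander: grey-blue round tin, 57 dia x 72 tall mm, origin at the centre of its underside; leave it alone
- masking_tape: bystander: roll of masking tape lying flat, 104 x 107 x 25 mm, origin at the centre of its underside; leave it alone
- kidney: bystander: wooden kidney rib, 52 x 100 x 9 mm, origin at the centre of its underside; leave it alone
- wax_slab: bystander: ivory wax slab, 83 x 109 x 25 mm, origin at the centre of its underside; leave it alone
- cup: bystander: small pink-stained plastic cup, 79 dia x 63 tall mm, origin at the centre of its underside; leave it alone
Mind the look-alikes: they are no part of the job. What is shaped like the filter_head but green is not meant.

How it is judged:
On the way:
1. the head lies on its base, port face up (angle between filter_head's own z axis and vertical below 0.08 rad and height (world z) of filter_head below 0.042 m and angular speed of filter_head below 0.3 rad/s), for 0.2 s.
At the end, for the whole second after the job is handed in: The head lies flat on the bench with its port face up (tilt under 0.08 rad), at rest; every tube that was in the rack is nose down in a collet of its own, within 4 mm of bottomed, 3 mm of its axis and 0.06 rad of straight; the strainer plate is upright in the slot within 4 mm of its floor (angle between filter_head's own z axis and vertical below 0.08 rad and height (world z) of filter_head below 0.042 m and linear speed of filter_head below 0.02 m/s and ((z of tube_1_mid in the frame of collet_1 between 0.014 and 0.022 m and x of tube_1_mid in the frame of collet_1 between -0.003 and 0.003 m and y of tube_1_mid in the frame of collet_1 between -0.003 and 0.003 m and angle between tube_1_mid's own z axis and vertical below 0.12 rad and angle between the z axis of tube_1_mid and the z axis of collet_1, either way round below 0.06 rad) or (z of tube_1_mid in the frame of collet_2 between 0.014 and 0.022 m and x of tube_1_mid in the frame of collet_2 between -0.003 and 0.003 m and y of tube_1_mid in the frame of collet_2 between -0.003 and 0.003 m and angle between tube_1_mid's own z axis and vertical below 0.12 rad and angle between the z axis of tube_1_mid and the z axis of collet_2, either way round below 0.06 rad) or (z of tube_1_mid in the frame of collet_3 between 0.014 and 0.022 m and x of tube_1_mid in the frame of collet_3 between -0.003 and 0.003 m and y of tube_1_mid in the frame of collet_3 between -0.003 and 0.003 m and angle between tube_1_mid's own z axis and vertical below 0.12 rad and angle between the z axis of tube_1_mid and the z axis of collet_3, either way round below 0.06 rad)) and ((z of tube_2_mid in the frame of collet_1 between 0.014 and 0.022 m and x of tube_2_mid in the frame of collet_1 between -0.003 and 0.003 m and y of tube_2_mid in the frame of collet_1 between -0.003 and 0.003 m and angle between tube_2_mid's own z axis and vertical below 0.12 rad and angle between the z axis of tube_2_mid and the z axis of collet_1, either way round below 0.06 rad) or (z of tube_2_mid in the frame of collet_2 between 0.014 and 0.022 m and x of tube_2_mid in the frame of collet_2 between -0.003 and 0.003 m and y of tube_2_mid in the frame of collet_2 between -0.003 and 0.003 m and angle between tube_2_mid's own z axis and vertical below 0.12 rad and angle between the z axis of tube_2_mid and the z axis of collet_2, either way round below 0.06 rad) or (z of tube_2_mid in the frame of collet_3 between 0.014 and 0.022 m and x of tube_2_mid in the frame of collet_3 between -0.003 and 0.003 m and y of tube_2_mid in the frame of collet_3 between -0.003 and 0.003 m and angle between tube_2_mid's own z axis and vertical below 0.12 rad and angle between the z axis of tube_2_mid and the z axis of collet_3, either way round below 0.06 rad)) and ((z of tube_3_mid in the frame of collet_1 between 0.014 and 0.022 m and x of tube_3_mid in the frame of collet_1 between -0.003 and 0.003 m and y of tube_3_mid in the frame of collet_1 between -0.003 and 0.003 m and angle between tube_3_mid's own z axis and vertical below 0.12 rad and angle between the z axis of tube_3_mid and the z axis of collet_1, either way round below 0.06 rad) or (z of tube_3_mid in the frame of collet_2 between 0.014 and 0.022 m and x of tube_3_mid in the frame of collet_2 between -0.003 and 0.003 m and y of tube_3_mid in the frame of collet_2 between -0.003 and 0.003 m and angle between tube_3_mid's own z axis and vertical below 0.12 rad and angle between the z axis of tube_3_mid and the z axis of collet_2, either way round below 0.06 rad) or (z of tube_3_mid in the frame of collet_3 between 0.014 and 0.022 m and x of tube_3_mid in the frame of collet_3 between -0.003 and 0.003 m and y of tube_3_mid in the frame of collet_3 between -0.003 and 0.003 m and angle between tube_3_mid's own z axis and vertical below 0.12 rad and angle between the z axis of tube_3_mid and the z axis of collet_3, either way round below 0.06 rad)) and z of strainer in the frame of slot between 0.01 and 0.018 m and x of strainer in the frame of slot between -0.003 and 0.003 m and y of strainer in the frame of slot between -0.003 and 0.003 m and angle between strainer's own z axis and vertical below 0.12 rad and angle between the z axis of strainer and the z axis of slot, either way round below 0.06 rad); the robot touches nothing.
It fails at once if the head was let fall over (turning faster than 6 rad/s) (angular speed of filter_head above 6 rad/s).
It fails at once if a bystander was pushed aside by more than 3 cm (distance of any of pin_tin, masking_tape, kidney, wax_slab, cup from where it was at the start of the episode above 0.03 m).
Of tube_1, tube_2, tube_3 only 2 to 3 are there at a start; the rules pass over those that are not, and their reading is None.
At some moment in a run one of filter_head may be knocked a few centimetres aside while the robot is not near it.
It also fails if it takes over 208 s, if anything falls off the work surface, if the arm or the gripper's body presses on something with over 40 N, if the wrist force passes 120 N, or if a joint passes its speed limit or range.

## Working session

There is one attempt and no reset: what is moved stays moved. The work goes in short steps, Python scripts to look and compute and a tool call to move; the robot and the scene stay as the last step left them, time stands still between calls to the robot, and variables do not carry over. Pictures are saved under pics/ and viewed, and the job is handed in when it is done.

Besides the shell and the picture viewer there is one more tool, called after "Call:" as name([rows], argument=value, ...), one row to a line, values as JSON. servo_tool: Moves the arm, as the interface text tells. Its arguments: {"type":"object","properties":{"motion":{"type":"array","items":{"type":"array","items":{"type":"array","items":{"type":"number"}}}},"jaw":{"type":"number"},"force":{"type":"number"}},"required":["motion"]}

```bash
ls; mkdir -p pics
python3 - <<'E'
from workcell import status,cams
import cv2,numpy as np
o=status.get_obs()
for k,v in o.items(): print(k,np.round(v,3))
for n in("scene","top"):
    c=cams.camera(n); cv2.imwrite(f"pics/{n}0.png",c["color"][...,::-1]); print(n,c["vertical_fov"],c["cx"],c["cy"]);print(np.round(c["extrinsics"],4))
E
```

```text
pics
clock 0.0
joint_pos [ 1.162  0.333 -0.065  1.461  0.022  1.35  -0.088]
joint_velocities [-0.     0.001 -0.001 -0.001  0.001 -0.004  0.   ]
tau [ 0.0000e+00 -6.2545e+01  4.9000e-02 -3.9161e+01  1.6000e-02  1.0000e-02
 -0.0000e+00]
position [ 0.235 -0.579  0.404]
ee_rot [ 0.83  -0.558 -0.001 -0.   ]
ft_force [-0.43  -0.046  0.084]
torque [-0.029 -0.022  0.02 ]
grip_width 0.998
scene 54.40291183223278 322.55753189286526 201.6704345241699
[[-0.8409 -0.2176  0.4956 -0.0197]
 [-0.5412  0.3339 -0.7717  0.9199]
 [ 0.0025 -0.9172 -0.3985  0.612 ]
 [ 0.      0.      0.      1.    ]]
top 50.288024965572404 318.8320372791879 189.3433970772619
[[-0.0136 -0.998   0.0615  0.5185]
 [-0.9999  0.014   0.0057 -0.0441]
 [-0.0065 -0.0614 -0.9981  1.3707]
 [ 0.      0.      0.      1.    ]]
```

The grey head stands at top-view (347,240). The green look-alikes are at (337,170), (392,172) and (407,265). The rack at about (249,203) holds two tubes at (257,206) and (271,207), and the strainer is at (222,200). I'll enlarge these to confirm.

```bash
python3 - <<'E'
import cv2,numpy as np
t=cv2.imread("pics/top0.png");s=cv2.imread("pics/scene0.png")
a=cv2.resize(t[180:290,205:375],None,fx=4.6,fy=4.6,interpolation=cv2.INTER_CUBIC)
b=cv2.resize(s[165:300,245:445],None,fx=4,fy=4,interpolation=cv2.INTER_CUBIC)
cv2.imwrite("pics/c1.png",a);cv2.imwrite("pics/c2.png",b)
E
cat > h.py <<'E'
import numpy as np,cv2
from scipy.spatial.transform import Rotation as R
class Cam:
    def __init__(s,n):
        from workcell import cams
        c=cams.camera(n); s.im=np.ascontiguousarray(c["color"][...,::-1]); s.E=np.array(c["extrinsics"])
        s.f=200/np.tan(np.radians(c["vertical_fov"])/2); s.cx,s.cy=c["cx"],c["cy"]
    def ray(s,u,v):
        d=s.E[:3,:3]@np.array([(u-s.cx)/s.f,(v-s.cy)/s.f,1]); return s.E[:3,3],d
    def onz(s,u,v,z):
        o,d=s.ray(u,v); return o+d*(z-o[2])/d[2]
    def proj(s,p):
        q=s.E[:3,:3].T@(np.asarray(p)-s.E[:3,3]); return np.array([s.cx+s.f*q[0]/q[2],s.cy+s.f*q[1]/q[2]])
def tri(c1,p1,c2,p2):
    o1,d1=c1.ray(*p1);o2,d2=c2.ray(*p2)
    d1=d1/np.linalg.norm(d1);d2=d2/np.linalg.norm(d2)
    A=np.stack([d1,-d2],1);t=np.linalg.lstsq(A,o2-o1,rcond=None)[0]
    a=o1+d1*t[0];b=o2+d2*t[1];return (a+b)/2,np.linalg.norm(a-b)
def blobs(m,amin=8):
    n,l,st,ce=cv2.connectedComponentsWithStats(m.astype(np.uint8))
    return [(ce[i],st[i],l==i) for i in range(1,n) if st[i,4]>=amin]
E
cat > m.py <<'E'
from h import *
T=Cam("top");S=Cam("scene")
hsv=cv2.cvtColor(T.im,cv2.COLOR_BGR2HSV)
# head top: around 345,240
print(T.im[232:250:3,335:360:4].tolist()[2])
b=T.im.astype(int)
hsvS=cv2.cvtColor(S.im,cv2.COLOR_BGR2HSV)
# blue caps
for nm,C,h,roi in(("top",T,hsv,(190,220,240,290)),("scene",S,hsvS,(205,260,285,325))):
    m=(h[...,0]>100)&(h[...,0]<125)&(h[...,1]>150)&(h[...,2]>60)
    z=np.zeros_like(m);z[roi[0]:roi[1],roi[2]:roi[3]]=1
    for c,st,_ in blobs(m&z): print(nm,"cap",c.round(1),st)
# rack wood in top
m=(hsv[...,0]>10)&(hsv[...,0]<25)&(hsv[...,1]>80)&(hsv[...,2]>100)
z=np.zeros_like(m);z[180:228,205:292]=1
m=cv2.morphologyEx((m&z).astype(np.uint8),cv2.MORPH_CLOSE,np.ones((5,5)))
for c,st,l in blobs(m,200):
    pts=cv2.findContours(l.astype(np.uint8),0,1)[0][0]
    r=cv2.minAreaRect(pts);bx=cv2.boxPoints(r);print("rack",r)
    P=np.array([T.onz(u,v,.05)[:2] for u,v in bx]);print(P.round(3),np.linalg.norm(P-np.roll(P,1,0),axis=1).round(3),P.mean(0).round(4))
# head top
m=(abs(b[...,0]-b[...,1])<25)&(b[...,0]>b[...,2]+8)&(b[...,0]>110)&(hsv[...,1]>15)
z=np.zeros_like(m);z[218:265,325:370]=1
m=cv2.morphologyEx((m&z).astype(np.uint8),cv2.MORPH_OPEN,np.ones((3,3)))
m=cv2.morphologyEx(m,cv2.MORPH_CLOSE,np.ones((7,7)))
for c,st,l in blobs(m,100):
    pts=cv2.findContours(l.astype(np.uint8),0,1)[0][0]
    r=cv2.minAreaRect(pts);bx=cv2.boxPoints(r);print("head",r,bx.round(1).tolist(),st)
    P=np.array([T.onz(u,v,.164)[:2] for u,v in bx]);print(P.round(4),np.linalg.norm(P-np.roll(P,1,0),axis=1).round(4),P.mean(0).round(4))
E
python3 m.py
```

```text
[[101, 107, 106], [41, 39, 38], [193, 193, 187], [101, 171, 211], [42, 40, 36], [73, 187, 224], [192, 190, 188]]
top cap [254.5 204.3] [252 202   6   6  33]
top cap [270.8 206.4] [268 204   7   6  33]
scene cap [309.6 221. ] [307 216   7  11  65]
scene cap [297.8 226.9] [295 222   7  11  64]
rack ((248.62332153320312, 203.609375), (71.62437438964844, 26.120037078857422), 7.883139610290527)
[[0.535 0.298]
 [0.616 0.287]
 [0.582 0.066]
 [0.502 0.078]] [0.222 0.081 0.223 0.081] [0.5587 0.182 ]
```

```bash
cat > m2.py <<'E'
from h import *
T=Cam("top");S=Cam("scene")
b=T.im.astype(int)
m=(abs(b-np.array([192,190,187])).max(2)<12)
z=np.zeros_like(m);z[218:265,325:370]=1
m=cv2.morphologyEx((m&z).astype(np.uint8),cv2.MORPH_CLOSE,np.ones((3,3)))
m=cv2.morphologyEx(m,cv2.MORPH_OPEN,np.ones((3,3)))
for c,st,l in blobs(m,60):
    pts=cv2.findContours(l.astype(np.uint8),0,1)[0][0]
    r=cv2.minAreaRect(pts);bx=cv2.boxPoints(r);print("head",r,bx.round(1).tolist(),st)
    P=np.array([T.onz(u,v,.164)[:2] for u,v in bx]);print(P.round(4),np.linalg.norm(P-np.roll(P,1,0),axis=1).round(4),P.mean(0).round(4))
# rack
c0=np.array([.5587,.182]);d=np.array([.034,.221]);d/=np.linalg.norm(d)
print("d",d,np.degrees(np.arctan2(d[1],d[0])))
for x in(-.078,-.03,.072): print(x,(c0+d*x).round(4))
for pt,ps in(((270.8,206.4),(309.6,221)),((254.5,204.3),(297.8,226.9))):
    print("cap top plane",T.onz(*pt,.134).round(4), "tri",tri(T,pt,S,ps), S.onz(*ps,.121).round(4))
cv2.imwrite("pics/c3.png",cv2.resize(S.im[175:250,350:410],None,fx=8,fy=8,interpolation=cv2.INTER_CUBIC))
cv2.imwrite("pics/c4.png",cv2.resize(T.im[215:265,325:370],None,fx=12,fy=12,interpolation=cv2.INTER_NEAREST))
E
python3 m2.py
```

```text
head ((350.0016784667969, 244.78199768066406), (21.815996170043945, 29.48880958557129), 23.629375457763672) [[334.1000061035156, 253.89999389648438], [345.8999938964844, 226.89999389648438], [365.8999938964844, 235.60000610351562], [354.1000061035156, 262.70001220703125]] [336 228  27  33 473]
[[ 0.4105 -0.0776]
 [ 0.4857 -0.1121]
 [ 0.4604 -0.168 ]
 [ 0.3854 -0.1333]] [0.0611 0.0828 0.0613 0.0826] [ 0.4355 -0.1228]
d [0.15205718 0.9883717 ] 81.2538377374448
-0.078 [0.5468 0.1049]
-0.03 [0.5541 0.1523]
0.072 [0.5696 0.2532]
cap top plane [0.5471 0.1031 0.134 ] tri (array([0.54738977, 0.10467797, 0.12075831]), np.float64(2.238850487085385e-05)) [0.5471 0.1051 0.121 ]
cap top plane [0.5538 0.1504 0.134 ] tri (array([0.55411514, 0.15246998, 0.1206581 ]), np.float64(0.000212277802464766)) [0.5536 0.153  0.121 ]
```

```bash
cat > q.py <<'E'
from h import *
T=Cam("top")
q=[(344.9,226.6),(363.7,234.3),(353.5,259.1),(334.7,250.5)]
P=np.array([T.onz(u,v,.164)[:2] for u,v in q]);print(P.round(4),np.linalg.norm(P-np.roll(P,1,0),axis=1).round(4),P.mean(0).round(4))
a=(P[0]+P[1]-P[2]-P[3]); print("away dir deg",np.degrees(np.arctan2(a[1],a[0])), "yaxis",np.degrees(np.arctan2(*(P[0]-P[1]+P[3]-P[2])[::-1])))
E
python3 q.py
```

```text
[[ 0.4865 -0.1093]
 [ 0.4642 -0.1618]
 [ 0.3953 -0.1318]
 [ 0.42   -0.0794]] [0.073  0.0571 0.0752 0.0579] [ 0.4415 -0.1206]
away dir deg -23.82818225428938 yaxis 65.87858383353519
```

Call:
servo_tool([
  [[0,0,-0.5,0,0,0],[0,0,-0.5,0,0,0],[0,0,0,0,0,0],[0,0,0,0,0,0]],
])

```text
clock: 0.75
position: [0.2351, -0.5789, 0.4549]
ee_rot: [0.83, -0.558, -0.001, -0.001]
ft_force: [-0.3, -0.0, -0.8]
grip_width: 1.002
```

```bash
cat > st.py <<'E'
from workcell import status
import numpy as np,json
from scipy.spatial.transform import Rotation as R
o=status.get_obs()
open("log.jsonl","a").write(json.dumps({k:np.array(o[k]).tolist() for k in("clock","joint_pos","position","ee_rot")})+"\n")
M=R.from_quat(o["ee_rot"]).as_matrix()
print("t",round(o["clock"],2),"q",np.round(o["joint_pos"],3),"p",np.round(o["position"],4),"F",np.round(o["ft_force"],1),"g",round(o["grip_width"],3));print(M.round(3)); print("grasp",(np.array(o["position"])+.155*M[:,2]).round(4))
E
python3 st.py
```

```text
t 0.75 q [ 1.16   0.313 -0.062  1.381  0.019  1.451 -0.087] p [ 0.2351 -0.5789  0.4549] F [-0.3 -0.  -0.8] g 1.002
[[ 0.376 -0.926 -0.001]
 [-0.926 -0.376  0.002]
 [-0.003  0.    -1.   ]]
grasp [ 0.2349 -0.5785  0.2999]
```

```bash
cat > plan.py <<'E'
import numpy as np,json
from scipy.spatial.transform import Rotation as R, Slerp
def cur():
    from workcell import status
    o=status.get_obs(); return np.array(o["position"]),R.from_quat(o["ee_rot"]).as_matrix()
def down(yaw): # tool pointing down, tool x at yaw (rad)
    x=np.array([np.cos(yaw),np.sin(yaw),0]);z=np.array([0,0,-1.]);return np.stack([x,np.cross(z,x),z],1)
def rows(p,M,path,step=.035,deg=4.4,nd=2):
    """path: list of (p,M) ; prints rows"""
    out=[]
    for tp,tM in path:
        d=np.linalg.norm(tp-p);rv=R.from_matrix(M.T@tM);a=np.degrees(rv.magnitude())
        n=max(1,int(np.ceil(max(d/step,a/deg))))
        p0=p.copy();sl=Slerp([0,1],R.from_matrix([M,tM]))
        for i in range(1,n+1):
            gp=p0+(tp-p0)*i/n;gM=sl(i/n).as_matrix()
            s=(M.T@(gp-p))/.05;r=np.degrees(R.from_matrix(M.T@gM).as_rotvec())/5
            row=np.round(np.r_[s,r],nd);out.append(row.tolist())
            M_=M@R.from_rotvec(np.radians(row[3:]*5)).as_matrix();p=p+M@(row[:3]*.05);M=M_
    return out
def show(out):
    out=[[int(v) if v==int(v) else v for v in r] for r in out]
    for i in range(0,len(out),12): print(json.dumps([out[i:i+12]]))
E
python3 - <<'E'
from plan import *
p,M=cur()
yaw=np.radians(66-180)
# compute both turns
cy=np.arctan2(M[1,0],M[0,0]);print(np.degrees(cy))
show(rows(p,M,[(np.array([.36,-.10,.45]),down(yaw))]))
E
```

```text
-67.89416229563913
[[[-0.53, -0.39, 0.01, 0, 0, 0.61], [-0.55, -0.37, 0.01, 0, 0, 0.62], [-0.57, -0.34, 0, 0, 0.01, 0.61], [-0.58, -0.3, 0.01, 0, 0, 0.62], [-0.6, -0.27, 0.01, 0, 0, 0.61], [-0.62, -0.24, 0.01, 0.01, 0, 0.62], [-0.62, -0.21, 0, 0, 0, 0.61], [-0.64, -0.17, 0.01, 0, 0, 0.62], [-0.65, -0.14, 0.01, 0, 0.01, 0.61], [-0.65, -0.11, 0.01, 0, 0, 0.62], [-0.65, -0.07, 0, 0, 0, 0.61], [-0.66, -0.03, 0.01, 0, 0, 0.62]]]
[[[-0.66, 0, 0.01, 0, 0, 0.61], [-0.66, 0.04, 0, 0, 0.01, 0.62], [-0.66, 0.07, 0.01, 0, 0, 0.61]]]
```

Call:
servo_tool([
  [[-0.53,-0.39,0,0,0,0.62],[-0.55,-0.37,0,0,0,0.62],[-0.57,-0.34,0,0,0,0.62],[-0.58,-0.3,0,0,0,0.62],[-0.6,-0.27,0,0,0,0.62],[-0.62,-0.24,0,0,0,0.62],[-0.62,-0.21,0,0,0,0.62],[-0.64,-0.17,0,0,0,0.62],[-0.65,-0.14,0,0,0,0.62],[-0.65,-0.11,0,0,0,0.62],[-0.65,-0.07,0,0,0,0.62],[-0.66,-0.03,0,0,0,0.62]],
])

```text
clock: 1.95
position: [0.3405, -0.1849, 0.4452]
ee_rot: [-0.595, 0.804, 0.007, -0.002]
ft_force: [0.6, -0.1, -0.4]
grip_width: 1.004
```

```bash
python3 st.py
```

```text
t 1.95 q [ 0.852 -0.206 -0.401  1.934 -0.085  1.412 -1.393] p [ 0.3405 -0.1849  0.4452] F [ 0.6 -0.1 -0.4] g 1.004
[[-0.292 -0.956 -0.011]
 [-0.956  0.292  0.01 ]
 [-0.006  0.013 -1.   ]]
grasp [ 0.3388 -0.1834  0.2903]
```

Call:
servo_tool([
  [[-0.66,0,0,0,0,0.62],[-0.66,0,0,0,0,0.62],[-0.66,0,0,0,0,0.62],[0,0,0,0,0,0],[0,0,0,0,0,0]],
])

```text
clock: 2.45
position: [0.375, -0.084, 0.4427]
ee_rot: [-0.527, 0.85, 0.008, -0.003]
ft_force: [-1.0, -0.2, -0.2]
grip_width: 0.996
```

```bash
python3 st.py
```

```text
t 2.45 q [ 0.787 -0.223 -0.574  1.937 -0.128  1.41  -1.786] p [ 0.375  -0.084   0.4427] F [-1.  -0.2 -0.2] g 0.996
[[-0.445 -0.895 -0.014]
 [-0.896  0.445  0.009]
 [-0.002  0.016 -1.   ]]
grasp [ 0.3728 -0.0826  0.2877]
```

```bash
cat > fk.py <<'E'
import numpy as np,json,itertools
from scipy.spatial.transform import Rotation as R
from scipy.optimize import least_squares
rz=lambda a:R.from_euler('z',a).as_matrix()
ry=lambda a:R.from_euler('y',a).as_matrix()
def fk(q,par,s,full=False):
    h,L1,L2,d,a1,a4,a6,off,y7=par
    M=rz(s[0]*q[0]+off);p=np.array([0,0,h]);pts=[p]
    p=p+M@[a1,0,0]
    M=M@ry(q[1])@rz(s[1]*q[2]);p=p+M@[a4,0,L1];pts.append(p)
    M=M@ry(q[3]);M=M@rz(s[2]*q[4]);p=p+M@[-a4,0,L2];pts.append(p)
    M=M@ry(q[5]);p=p+M@[a6,0,0];M=M@rz(s[3]*q[6]+y7);p=p+M@[0,0,d]
    return (p,M,pts) if full else (p,M)
if __name__=="__main__":
    D=[json.loads(l) for l in open("log.jsonl")]
    D.append(dict(joint_pos=[1.162,.333,-.065,1.461,.022,1.35,-.088],position=[.235,-.579,.404],ee_rot=[.83,-.558,-.001,0]))
    best=None
    for s in itertools.product([1,-1],repeat=4):
      for mode in (0,1,2):
       for off0,y0 in itertools.product([0,np.pi],[0,np.pi]):
        def res(x):
            par=np.r_[x[:4],0,0,0,x[4:6]] if mode==0 else (np.r_[x[:4],0,x[6],0,x[4:6]] if mode==1 else np.r_[x[:4],x[6:9],x[4:6]])
            r=[]
            for d in D:
                p,M=fk(d["joint_pos"],par,s);Mt=R.from_quat(d["ee_rot"]).as_matrix()
                r+=list(p-d["position"])+list(.2*(M-Mt).ravel())
            return r+list(.0005*np.array(x[4:6])) + list(.02*np.array(x[6:]))
        x0=np.r_[.35,.4,.4,.2,off0,y0,np.zeros([0,1,3][mode])]
        o=least_squares(res,x0)
        if best is None or o.cost<best[0]*.9: best=(o.cost,s,mode,o.x); print(o.cost,s,mode,o.x.round(4))
    x=best[3];mode=best[2]
    par=np.r_[x[:4],0,0,0,x[4:6]] if mode==0 else (np.r_[x[:4],0,x[6],0,x[4:6]] if mode==1 else np.r_[x[:4],x[6:9],x[4:6]])
    json.dump([par.tolist(),best[1]],open("fk.json","w"))
    for d in D: 
        p,M=fk(d["joint_pos"],par,best[1]);print((p-d["position"]).round(4),np.abs(M-R.from_quat(d["ee_rot"]).as_matrix()).max().round(4))
E
python3 fk.py
```

```text
0.18413226150216275 (1, 1, 1, 1) 0 [-164.1762    5.1841   -1.4191 -159.3872   -2.4224   -2.4368]
0.09559290019794833 (1, 1, 1, 1) 2 [-5.84553e+01  4.35100e-01  3.82300e-01 -5.85160e+01  7.47300e-01
  7.32700e-01 -1.31470e+00  2.93000e-02 -1.76000e-02]
0.02374326563437045 (1, -1, 1, -1) 0 [ 1.8622 -0.6565 -0.4178  0.8756  0.8156 -0.3284]
0.021119042507710902 (1, -1, 1, -1) 0 [-0.9853  0.6611  0.4188 -0.8677  3.9564  2.8109]
0.003830388165290442 (-1, -1, 1, -1) 0 [ 0.1327  0.474   0.4825  0.0697 -0.0783 -3.2065]
9.840228514027898e-05 (-1, -1, -1, -1) 0 [-5.4468  0.6052  0.4273 -5.3751 -0.0734 -3.2149]
1.2603611558756462e-05 (-1, -1, -1, -1) 2 [ 1.3611  0.4342  0.4867  1.2631 -0.07   -3.2116  0.0437  0.0047  0.0379]
[-0.0006  0.0005  0.    ] 0.0002
[0.0022 0.003  0.0003] 0.0009
[-0.001  -0.0022 -0.0005] 0.0011
[-0.0001 -0.0007  0.0001] 0.0009
```

Call:
servo_tool([
  [[0,0,-0.3,0.8,0,0],[0,0,-0.3,0.8,0,0],[0,0,-0.3,0.8,0,0],[0,0,-0.3,0.8,0,0],[0,0,0,0,0,0]],
])

```text
clock: 2.95
position: [0.3683, -0.0866, 0.5017]
ee_rot: [-0.521, 0.843, -0.113, 0.071]
ft_force: [0.2, 0.4, -0.2]
grip_width: 1.002
```

```bash
python3 st.py
```

```text
t 2.95 q [ 0.792 -0.38  -0.523  1.932 -0.144  1.278 -1.737] p [ 0.3683 -0.0866  0.5017] F [ 0.2  0.4 -0.2] g 1.002
[[-0.448 -0.862  0.238]
 [-0.894  0.432 -0.117]
 [-0.002 -0.265 -0.964]]
grasp [ 0.4051 -0.1048  0.3522]
```

Call:
servo_tool([
  [[0,0,-0.3,0.8,0,0.4],[0,0,-0.3,0.8,0,0.4],[0,0,-0.3,0.8,0,0.4],[0,0,-0.3,0.8,0,0.4],[0,0,0,0,0,0]],
])

```text
clock: 3.45
position: [0.349, -0.0818, 0.5484]
ee_rot: [-0.453, 0.856, -0.209, 0.136]
ft_force: [-0.1, 0.0, -1.0]
grip_width: 1.0
```

```bash
python3 st.py; python3 fk.py
```

```text
t 3.45 q [ 0.589 -0.497 -0.367  1.955 -0.039  1.168 -1.941] p [ 0.349  -0.0818  0.5484] F [-0.1  0.  -1. ] g 1.0
[[-0.552 -0.719  0.422]
 [-0.833  0.502 -0.234]
 [-0.043 -0.48  -0.876]]
grasp [ 0.4143 -0.1181  0.4127]
0.5223959275017283 (1, 1, 1, 1) 0 [ 0.6347 -0.541   0.2878 -0.3824 -0.9886 -0.5736]
0.17703878649696553 (1, 1, 1, 1) 2 [ 1.1329 -1.1056  1.3662 -0.5019  0.6871  1.0473 -1.1062  0.0962  0.6138]
0.13140659538037283 (1, -1, 1, -1) 0 [ 1.3853 -0.4681 -0.4804  0.5534  0.8257 -0.5235]
0.09715021192130484 (1, -1, 1, -1) 0 [-0.3596  0.4534  0.4894 -0.4711  4.0407  2.7355]
0.06613987946750009 (1, -1, 1, -1) 2 [-0.1007  0.768   0.9796  0.0292  3.8813  2.5793 -0.4592 -0.0133  0.1064]
0.056026607878189305 (1, -1, -1, -1) 2 [-0.1075  0.7576  0.9355  0.0236  3.8797  2.5468 -0.4319 -0.0072  0.0947]
0.0466087693728477 (-1, 1, 1, -1) 2 [ 0.2023  0.6108 -1.1844  0.5503 -0.0297  2.4826  0.8467  0.0125 -0.7335]
0.008475676867964197 (-1, -1, 1, -1) 0 [ 0.2197  0.4541  0.4878  0.1362 -0.0619 -3.174 ]
0.0005031088771118964 (-1, -1, -1, -1) 0 [ 0.2584  0.4591  0.4827  0.1788 -0.0897  3.0542]
0.00013648913800557284 (-1, -1, -1, -1) 2 [ 0.252   0.4627  0.3926  0.1961 -0.0687  3.0748  0.0429  0.0049 -0.0438]
[-0.0007  0.0012 -0.0036] 0.0017
[-0.      0.0033  0.0012] 0.0018
[-0.0017 -0.0038  0.0006] 0.0017
[ 0.0023 -0.0017 -0.0022] 0.0177
[ 0.0032  0.0068 -0.0017] 0.0322
[ 0.0005 -0.0009  0.0057] 0.0016
```

```bash
cat > feas.py <<'E'
import numpy as np
h,L1,L2,d=.258,.459,.483,.179
def ik(r,z,phi,reach=.155):
    w=np.array([r,z])-(reach+d)*np.array([np.sin(phi),-np.cos(phi)])-[0,h]
    D=np.hypot(*w);c=(D*D-L1*L1-L2*L2)/(2*L1*L2)
    if abs(c)>1:return None
    q4=np.arccos(c);q2=np.arctan2(w[0],w[1])-np.arctan2(L2*np.sin(q4),L1+L2*np.cos(q4));q6=np.pi-phi-q2-q4
    ok=-.45<q2<2.1 and .2<q4<2.38 and .1<q6<2.02
    return q2,q4,q6,ok
for z in(.05,.06,.12,.14):
  print("z",z)
  for r in np.arange(.4,.86,.05):
    print(round(r,2),' '.join(f"{p:+d}{'Y' if (k:=ik(r,z,np.radians(p))) and k[3] else '.'}" for p in range(-75,91,15)))
E
python3 feas.py
```

```text
z 0.05
0.4 -75. -60Y -45Y -30Y -15Y +0Y +15. +30. +45. +60. +75. +90.
0.45 -75. -60Y -45Y -30Y -15Y +0Y +15Y +30. +45. +60. +75. +90.
0.5 -75. -60Y -45Y -30Y -15Y +0Y +15Y +30. +45. +60. +75. +90.
0.55 -75. -60. -45Y -30Y -15Y +0Y +15Y +30Y +45. +60. +75. +90.
0.6 -75. -60. -45Y -30Y -15Y +0Y +15Y +30Y +45. +60. +75. +90.
0.65 -75. -60. -45. -30Y -15Y +0Y +15Y +30Y +45. +60. +75. +90.
0.7 -75. -60. -45. -30Y -15Y +0Y +15Y +30Y +45. +60. +75. +90.
0.75 -75. -60. -45. -30Y -15Y +0Y +15Y +30Y +45. +60. +75. +90.
0.8 -75. -60. -45. -30. -15Y +0Y +15Y +30Y +45. +60. +75. +90.
0.85 -75. -60. -45. -30. -15. +0Y +15Y +30Y +45. +60. +75. +90.
z 0.06
0.4 -75. -60Y -45Y -30Y -15Y +0Y +15. +30. +45. +60. +75. +90.
0.45 -75. -60Y -45Y -30Y -15Y +0Y +15Y +30. +45. +60. +75. +90.
0.5 -75. -60Y -45Y -30Y -15Y +0Y +15Y +30. +45. +60. +75. +90.
0.55 -75. -60. -45Y -30Y -15Y +0Y +15Y +30Y +45. +60. +75. +90.
0.6 -75. -60. -45Y -30Y -15Y +0Y +15Y +30Y +45. +60. +75. +90.
0.65 -75. -60. -45. -30Y -15Y +0Y +15Y +30Y +45. +60. +75. +90.
0.7 -75. -60. -45. -30Y -15Y +0Y +15Y +30Y +45. +60. +75. +90.
0.75 -7
[... 767 characters left out ...]
-75. -60. -45. -30. -15. +0Y +15Y +30Y +45Y +60. +75. +90.
z 0.14
0.4 -75. -60Y -45Y -30Y -15Y +0Y +15Y +30. +45. +60. +75. +90.
0.45 -75. -60. -45Y -30Y -15Y +0Y +15Y +30. +45. +60. +75. +90.
0.5 -75. -60. -45Y -30Y -15Y +0Y +15Y +30Y +45. +60. +75. +90.
0.55 -75. -60. -45Y -30Y -15Y +0Y +15Y +30Y +45. +60. +75. +90.
0.6 -75. -60. -45. -30Y -15Y +0Y +15Y +30Y +45. +60. +75. +90.
0.65 -75. -60. -45. -30Y -15Y +0Y +15Y +30Y +45. +60. +75. +90.
0.7 -75. -60. -45. -30Y -15Y +0Y +15Y +30Y +45. +60. +75. +90.
0.75 -75. -60. -45. -30. -15Y +0Y +15Y +30Y +45. +60. +75. +90.
0.8 -75. -60. -45. -30. -15Y +0Y +15Y +30Y +45Y +60. +75. +90.
0.85 -75. -60. -45. -30. -15. +0Y +15Y +30Y +45Y +60. +75. +90.
```

```bash
cat > pic.py <<'E'
import sys
from h import *
n,out=sys.argv[1:3];C=Cam(n);im=C.im
if len(sys.argv)>3:
    x0,y0,x1,y1=map(int,sys.argv[3:7]);im=im[y0:y1,x0:x1];k=min(800/(x1-x0),600/(y1-y0));im=cv2.resize(im,None,fx=k,fy=k,interpolation=cv2.INTER_CUBIC)
cv2.imwrite("pics/"+out,im)
E
python3 pic.py top t1.png
python3 - <<'E'
from plan import *
p,M=cur()
away=np.radians(-24);a=np.array([np.cos(away),np.sin(away),0])
phi=np.radians(12);z=np.sin(phi)*a-np.cos(phi)*np.array([0,0,1]);x=np.array([np.cos(away-np.pi/2),np.sin(away-np.pi/2),0])
Mt=np.stack([x,np.cross(z,x),z],1)
G=np.array([.4415,-.1206,.137]);T=G-.155*z
show(rows(p,M,[(T-.09*z,Mt),(T,Mt)],step=.03)); print((T-.09*z),T)
E
```

```text
[[[-0.01, 0.13, 0.58, -0.56, -0.03, -0.33], [-0.01, 0.11, 0.58, -0.56, -0.04, -0.33], [-0.02, 0.07, 0.59, -0.56, -0.03, -0.32], [-0.01, 0.05, 0.59, -0.56, -0.03, -0.33], [-0.01, 0.02, 0.6, -0.56, -0.04, -0.33], [-0.02, -0.02, 0.59, -0.56, -0.03, -0.33], [0, 0, 0.45, 0, 0, 0], [0, 0, 0.45, 0, 0, 0], [0, 0, 0.45, 0, 0, 0], [0, 0, 0.45, 0, 0, 0]]]
[ 0.39496549 -0.0998815   0.37664616] [ 0.4120598  -0.10749238  0.28861288]
```

The head is unmoved at (348,240), and the gripper is above and behind it.

Call:
servo_tool([
  [[0,0.13,0.58,-0.56,-0.03,-0.33],[0,0.11,0.58,-0.56,-0.04,-0.33],[0,0.07,0.59,-0.56,-0.03,-0.32],[0,0.05,0.59,-0.56,-0.03,-0.33],[0,0.02,0.6,-0.56,-0.04,-0.33],[0,0,0.59,-0.56,-0.03,-0.33],[0,0,0,0,0,0],[0,0,0,0,0,0]],
], jaw=0, force=40)

```text
clock: 4.3
position: [0.3901, -0.1088, 0.3627]
ee_rot: [-0.543, 0.835, -0.071, 0.049]
ft_force: [0.0, -0.6, 0.1]
grip_width: 1.0
```

```bash
python3 st.py; python3 pic.py scene s1.png 300 120 500 270
cat > g1.py <<'E'
from plan import *
p,M=cur()
away=np.radians(-24);a=np.array([np.cos(away),np.sin(away),0])
phi=np.radians(12);z=np.sin(phi)*a-np.cos(phi)*np.array([0,0,1]);x=np.array([np.cos(away-np.pi/2),np.sin(away-np.pi/2),0])
Mt=np.stack([x,np.cross(z,x),z],1)
G=np.array([.4415,-.1206,.137]);T=G-.155*z
show(rows(p,M,[(T-.07*z,Mt),(T,Mt)],step=.03)); print((T-.07*z),T)
E
python3 g1.py
```

```text
t 4.3 q [ 0.56  -0.183 -0.372  2.099 -0.037  1.043 -1.785] p [ 0.3901 -0.1088  0.3627] F [ 0.  -0.6  0.1] g 1.0
[[-0.406 -0.9    0.16 ]
 [-0.914  0.4   -0.066]
 [-0.005 -0.173 -0.985]]
grasp [ 0.4149 -0.119   0.2101]
[[[-0.2, -0.08, 0.13, 0.4, 0.05, 0], [0, 0, 0.47, 0, 0, 0], [0, 0, 0.46, 0, 0, 0], [0, 0, 0.47, 0, 0, 0]]]
[ 0.39876422 -0.10157281  0.35708321] [ 0.4120598  -0.10749238  0.28861288]
```

The gripper hangs over the grey head, jaws along its y. I'll go down.

Call:
servo_tool([
  [[-0.2,-0.08,0.13,0.4,0.05,0],[0,0,0.47,0,0,0],[0,0,0.46,0,0,0],[0,0,0.47,0,0,0],[0,0,0,0,0,0]],
])

```text
clock: 4.85
position: [0.4141, -0.109, 0.2953]
ee_rot: [-0.539, 0.835, -0.094, 0.063]
ft_force: [-0.1, -0.3, 0.4]
grip_width: 1.002
```

```bash
python3 st.py; python3 pic.py scene s2.png 340 130 440 250;python3 g1.py
```

```text
t 4.85 q [ 0.553 -0.065 -0.41   2.156  0.047  0.827 -1.882] p [ 0.4141 -0.109   0.2953] F [-0.1 -0.3  0.4] g 1.002
[[-0.411 -0.888  0.206]
 [-0.912  0.401 -0.09 ]
 [-0.003 -0.225 -0.974]]
grasp [ 0.446  -0.123   0.1443]
[[[0, 0.02, -0.42, -0.08, 0.01, -0.02], [-0.01, 0.03, -0.41, -0.07, 0, -0.02], [0, 0.02, -0.42, -0.08, 0.01, -0.02], [0, 0, 0.47, 0, 0, 0], [0, 0, 0.46, 0, 0, 0], [0, 0, 0.47, 0, 0, 0]]]
[ 0.39876422 -0.10157281  0.35708321] [ 0.4120598  -0.10749238  0.28861288]
```

Call:
servo_tool([
  [[0,0,0.1,0,0,0],[0,0,0,0,0,0],[0,0,0,0,0,0],[0,0,0,0,0,0],[0,0,0,0,0,0],[0,0,0,0,0,0],[0,0,0,0,0,0],[0,0,0,0,0,0]],
], jaw=255, force=40)

```text
clock: 5.7
position: [0.4153, -0.1096, 0.2954]
ee_rot: [-0.538, 0.835, -0.097, 0.064]
ft_force: [0.6, -1.1, -6.3]
grip_width: 0.672
```

```bash
python3 st.py; python3 pic.py scene s3.png 340 130 440 250;python3 pic.py top t3.png 310 200 390 280
```

```text
t 5.7 q [ 0.552 -0.064 -0.41   2.155  0.05   0.821 -1.886] p [ 0.4153 -0.1096  0.2954] F [ 0.6 -1.1 -6.3] g 0.672
[[-0.412 -0.886  0.212]
 [-0.911  0.402 -0.093]
 [-0.003 -0.231 -0.973]]
grasp [ 0.4481 -0.124   0.1446]
```

Run:
```python
from h import *
T=Cam("top")
hsv=cv2.cvtColor(T.im,cv2.COLOR_BGR2HSV)
m=(hsv[...,0]>50)&(hsv[...,0]<80)&(hsv[...,1]>120)&(hsv[...,2]>150)
m[:, :310]=0;m[:,435:]=0
for c,st,l in blobs(m,60):
    r=cv2.boxPoints(cv2.minAreaRect(cv2.findContours(l.astype(np.uint8),0,1)[0][0]))
    print([T.onz(u,v,.164)[:2].round(3).tolist() for u,v in r])
for n,u,v in (("pen",285,250),("pen",298,288),("cup",298,149),("bottle",349,118),("wax",412,180),("wax",447,155),("marker end",290,250)): print(n,T.onz(u,v,0.02).round(3))
```

```text
[[0.687, -0.055], [0.693, -0.111], [0.62, -0.12], [0.613, -0.064]]
[[0.654, -0.207], [0.677, -0.28], [0.622, -0.296], [0.599, -0.224]]
[[0.36, -0.247], [0.409, -0.273], [0.375, -0.341], [0.325, -0.314]]
pen [0.412 0.073 0.02 ]
pen [0.293 0.033 0.02 ]
cup [0.732 0.028 0.02 ]
bottle [ 0.83  -0.136  0.02 ]
wax [ 0.627 -0.333  0.02 ]
wax [ 0.706 -0.446  0.02 ]
marker end [0.412 0.057 0.02 ]
```

Call:
servo_tool([
  [[0,0,0,0,0,0],[0,-0.05,-0.2,0,0,0],[0,-0.05,-0.2,0,0,0],[0,0,0,0,0,0],[0,0,0,0,0,0]],
], force=90)

```text
clock: 6.35
position: [0.4147, -0.1095, 0.3172]
ee_rot: [-0.539, 0.835, -0.096, 0.063]
ft_force: [0.4, -0.2, -7.7]
grip_width: 0.668
```

```bash
python3 st.py; python3 pic.py scene s4.png 340 130 440 250
```

```text
t 6.35 q [ 0.554 -0.093 -0.404  2.13   0.031  0.876 -1.866] p [ 0.4147 -0.1095  0.3172] F [ 0.4 -0.2 -7.7] g 0.668
[[-0.412 -0.887  0.209]
 [-0.911  0.402 -0.092]
 [-0.002 -0.228 -0.974]]
grasp [ 0.447  -0.1237  0.1662]
```

```bash
cat > sw.py <<'E'
from plan import *
L=.149
def pose(G,away,phi):
    a=np.array([np.cos(away),np.sin(away),0]);z=np.sin(phi)*a-np.cos(phi)*np.array([0,0,1]);x=np.array([np.cos(away-np.pi/2),np.sin(away-np.pi/2),0])
    return np.array(G)-L*z,np.stack([x,np.cross(z,x),z],1)
E
python3 - <<'E'
from sw import *
p,M=cur();print("G",p+L*M[:,2])
show(rows(p,M,[pose([.455,.005,.172],0,np.radians(13))],step=.02,deg=2.8))
E
```

```text
G [ 0.44593918 -0.12320548  0.17218309]
[[[-0.24, 0.09, -0.02, 0, -0.12, -0.53], [-0.24, 0.08, -0.02, -0.01, -0.12, -0.52], [-0.25, 0.06, -0.01, 0, -0.12, -0.53], [-0.24, 0.06, -0.02, -0.01, -0.12, -0.53], [-0.25, 0.04, 0, 0, -0.12, -0.53], [-0.26, 0.04, -0.01, -0.01, -0.12, -0.52], [-0.25, 0.02, -0.01, 0, -0.12, -0.53], [-0.26, 0.01, 0, -0.01, -0.12, -0.53], [-0.25, -0.01, 0, 0, -0.12, -0.52]]]
```

Call:
servo_tool([
  [[-0.24,0.09,-0.02,0,-0.12,-0.53],[-0.24,0.08,-0.02,0,-0.12,-0.52],[-0.25,0.06,-0.01,0,-0.12,-0.53],[-0.24,0.06,-0.02,0,-0.12,-0.53],[-0.25,0.04,0,0,-0.12,-0.53],[-0.26,0.04,-0.01,0,-0.12,-0.52],[-0.25,0.02,-0.01,0,-0.12,-0.53],[-0.26,0.01,0,0,-0.12,-0.53],[-0.25,0,0,0,-0.12,-0.52],[0,0,0,0,0,0],[0,0,0,0,0,0]],
])

```text
clock: 7.5
position: [0.4192, 0.0168, 0.3163]
ee_rot: [0.717, -0.688, 0.079, -0.082]
ft_force: [-0.4, -1.0, -8.1]
grip_width: 0.664
```

```bash
python3 st.py; python3 pic.py scene s5.png 300 130 460 250
python3 - <<'E'
from sw import *
p,M=cur();print("G",p+L*M[:,2],"phi",np.degrees(np.arcsin(M[0,2])),"yaw",np.degrees(np.arctan2(M[1,0],M[0,0])))
E
```

```text
t 7.5 q [ 0.401 -0.116 -0.522  2.146 -0.051  0.868 -1.627] p [0.4192 0.0168 0.3163] F [-0.4 -1.  -8.1] g 0.664
[[ 0.041 -0.973  0.227]
 [-0.999 -0.04   0.009]
 [ 0.    -0.227 -0.974]]
grasp [0.4544 0.0182 0.1654]
G [0.45307951 0.01821255 0.17127568] phi 13.131048317500579 yaw -87.65354290095853
```

```bash
cat > sw1.py <<'E'
from sw import *
p,M=cur();path=[]
ths=[10,20,30,40,50]
for i,t in enumerate(ths):
    r=np.radians(t);f=t/50
    path.append(pose([.453+.05*f,.018-.013*min(1,2*f),.147*np.cos(r)+.032*np.sin(r)+(.018-.010*f)],np.radians(2.3*max(0,1-2*f)),np.radians(13.1-t)))
show(rows(p,M,path,step=.02,deg=2.6))
E
python3 sw1.py
```

```text
[[[0.03, -0.17, 0.05, -0.5, 0.01, 0.05], [0.03, -0.17, 0.04, -0.5, 0, 0.05], [0.02, -0.18, 0.03, -0.51, 0.01, 0.04], [0.03, -0.18, 0.02, -0.5, 0.01, 0.05], [0.03, -0.18, 0.03, -0.5, 0, 0.05], [0.03, -0.17, 0.02, -0.5, -0.01, 0.04], [0.02, -0.18, 0.02, -0.5, 0, 0.05], [0.03, -0.18, 0, -0.5, 0, 0.05], [0.01, -0.18, 0.04, -0.5, 0, 0.02], [0.02, -0.19, 0.04, -0.5, -0.01, 0.02], [0.01, -0.19, 0.03, -0.5, 0, 0.02], [0.02, -0.19, 0.02, -0.5, -0.01, 0.03]]]
[[[0, -0.19, 0.05, -0.5, 0, 0], [0, -0.2, 0.05, -0.5, 0, 0], [0, -0.2, 0.04, -0.5, 0, 0], [0, -0.2, 0.03, -0.5, 0, 0], [0, -0.21, 0.06, -0.5, 0, 0], [0, -0.21, 0.05, -0.5, 0, 0], [0, -0.22, 0.04, -0.5, 0, 0], [0, -0.21, 0.04, -0.5, 0, 0]]]
```

Call:
servo_tool([
  [[0.03,-0.17,0.05,-0.5,0,0.05],[0.03,-0.17,0.04,-0.5,0,0.05],[0.02,-0.18,0.03,-0.5,0,0.05],[0.03,-0.18,0.02,-0.5,0,0.05],[0.03,-0.18,0.03,-0.5,0,0.05],[0.03,-0.17,0.02,-0.5,0,0.05],[0.02,-0.18,0.02,-0.5,0,0.05],[0.03,-0.18,0,-0.5,0,0.05]],
])

```text
clock: 8.35
position: [0.4942, 0.0018, 0.3112]
ee_rot: [-0.704, 0.708, 0.044, -0.045]
ft_force: [0.0, 0.2, -7.7]
grip_width: 0.665
```

```bash
cat > gs.py <<'E'
from sw import *
p,M=cur();print("G",(p+L*M[:,2]).round(4),"phi",np.degrees(np.arcsin(M[0,2])),"yaw",np.degrees(np.arctan2(M[1,0],M[0,0])))
E
python3 st.py; python3 gs.py;  python3 pic.py scene s6.png 300 130 460 250
```

```text
t 8.35 q [ 0.371  0.21  -0.512  1.843  0.091  1.241 -1.749] p [0.4942 0.0018 0.3112] F [ 0.   0.2 -7.7] g 0.665
[[-0.006 -0.992 -0.126]
 [-1.     0.006 -0.001]
 [ 0.001  0.126 -0.992]]
grasp [0.4747 0.0017 0.1575]
G [0.4754 0.0017 0.1634] phi -7.2377521947173795 yaw -90.31846373556633
```

```bash
cat > sw2.py <<'E'
from sw import *
import sys
t0,t1,x1,dz=map(float,sys.argv[1:5])
p,M=cur();g=p+L*M[:,2];path=[];n=5
r0=np.radians(t0);d0=g[2]-(.147*np.cos(r0)+.032*np.sin(r0))
phi0=np.degrees(np.arcsin(M[0,2]));print("dz0",d0,"phi0",phi0)
for i in range(1,n+1):
    f=i/n;t=t0+(t1-t0)*f;r=np.radians(t)
    path.append(pose([g[0]+(x1-g[0])*f,g[1]+(.005-g[1])*f,.147*np.cos(r)+.032*np.sin(r)+d0+(dz-d0)*f],0,np.radians(phi0-(t-t0))))
show(rows(p,M,path,step=.02,deg=2.6))
E
python3 sw2.py 20.4 65 .50 .010
```

```text
dz0 0.014277442125858325 phi0 -7.366982840353949
[[[0, -0.14, 0.04, -0.45, 0, -0.02], [-0.01, -0.15, 0.03, -0.44, 0, -0.02], [0, -0.14, 0.02, -0.45, 0, -0.02], [-0.01, -0.15, 0.02, -0.44, 0, -0.02], [0, -0.15, 0.05, -0.45, 0, 0], [-0.01, -0.15, 0.04, -0.44, 0, 0], [0, -0.16, 0.03, -0.45, 0, 0], [0, -0.15, 0.03, -0.45, 0, 0], [0, -0.17, 0.06, -0.45, 0, 0], [-0.01, -0.16, 0.05, -0.44, 0, 0], [0, -0.17, 0.04, -0.45, 0, 0], [-0.01, -0.17, 0.04, -0.44, 0, 0]]]
[[[0, -0.18, 0.06, -0.45, 0, 0], [-0.01, -0.18, 0.05, -0.44, 0, 0], [0, -0.19, 0.05, -0.45, 0, 0], [0, -0.18, 0.04, -0.45, 0, 0], [0, -0.2, 0.06, -0.45, 0, 0], [-0.01, -0.19, 0.05, -0.44, 0, 0], [0, -0.2, 0.04, -0.45, 0, 0], [-0.01, -0.21, 0.04, -0.44, 0, 0]]]
```

Call:
servo_tool([
  [[0,-0.14,0.04,-0.45,0,0],[0,-0.15,0.03,-0.45,0,0],[0,-0.14,0.02,-0.45,0,0],[0,-0.15,0.02,-0.45,0,0],[0,-0.15,0.05,-0.45,0,0],[0,-0.15,0.04,-0.45,0,0],[0,-0.16,0.03,-0.45,0,0],[0,-0.15,0.03,-0.45,0,0],[0,-0.17,0.06,-0.45,0,0],[0,-0.16,0.05,-0.45,0,0],[0,-0.17,0.04,-0.45,0,0],[0,-0.17,0.04,-0.45,0,0]],
])

```text
clock: 9.6
position: [0.5829, -0.0088, 0.2576]
ee_rot: [-0.669, 0.686, 0.204, -0.201]
ft_force: [0.9, -0.2, -8.1]
grip_width: 0.666
```

```bash
python3 st.py; python3 gs.py;  python3 pic.py scene s7.png 280 130 460 265; python3 pic.py top t7.png 260 150 400 290
```

```text
t 9.6 q [ 0.266  0.621 -0.446  1.474  0.145  1.675 -1.804] p [ 0.5829 -0.0088  0.2576] F [ 0.9 -0.2 -8.1] g 0.666
[[-0.024 -0.836 -0.548]
 [-1.     0.022  0.011]
 [ 0.003  0.548 -0.836]]
grasp [ 0.4979 -0.0071  0.1279]
G [ 0.5012 -0.0072  0.1329] phi -33.22069977136495 yaw -91.369081800404
```

```bash
sed -i 's/(.005-g\[1\])/(.014-g[1])/' sw2.py; python3 sw2.py 46.3 70 .475 .014
```

```text
dz0 0.007257586780380118 phi0 -33.311441955136544
[[[-0.06, -0.11, 0.08, -0.47, 0.07, -0.12], [-0.06, -0.12, 0.08, -0.48, 0.06, -0.12], [-0.04, -0.12, 0.09, -0.47, 0, 0], [-0.04, -0.13, 0.09, -0.47, 0, 0], [-0.04, -0.14, 0.1, -0.48, 0, 0], [-0.05, -0.14, 0.09, -0.47, 0, 0], [-0.04, -0.15, 0.1, -0.48, 0, 0], [-0.04, -0.15, 0.09, -0.47, 0, 0], [-0.04, -0.16, 0.1, -0.47, 0, 0], [-0.05, -0.17, 0.09, -0.48, 0, 0]]]
```

Call:
servo_tool([
  [[-0.06,-0.09,0.06,-0.47,0.07,-0.12],[-0.06,-0.1,0.06,-0.48,0.06,-0.12],[-0.05,-0.1,0.07,-0.47,0,0],[-0.05,-0.11,0.07,-0.47,0,0],[-0.05,-0.12,0.08,-0.48,0,0],[-0.05,-0.12,0.08,-0.47,0,0],[0,0,0,0,0,0]],
])

```text
clock: 10.4
position: [0.5966, 0.0051, 0.2209]
ee_rot: [-0.647, 0.651, 0.281, -0.279]
ft_force: [0.4, -0.4, -8.4]
grip_width: 0.668
```

```bash
python3 st.py; python3 gs.py;  python3 pic.py scene s8.png 280 130 460 265
```

```text
t 10.4 q [ 0.211  0.776 -0.428  1.364  0.13   1.862 -1.822] p [0.5966 0.0051 0.2209] F [ 0.4 -0.4 -8.4] g 0.668
[[-0.006 -0.686 -0.727]
 [-1.     0.004  0.004]
 [ 0.     0.727 -0.686]]
grasp [0.4838 0.0057 0.1145]
G [0.4882 0.0057 0.1186] phi -46.674997903456315 yaw -90.3242153714264
```

```bash
python3 sw2.py 59.9 70 .455 .012; python3 -c "
from feas import ik
import numpy as np
for x,z,f in((.488,.1186,-46.7),(.455,.092,-57),(.44,.092,-57),(.455,.06,-57)):print(ik(x,z,np.radians(f),.149))"|tail -4
```

```text
dz0 0.017679359011346873 phi0 -46.5511327115964
[[[-0.05, -0.09, 0.17, -0.4, 0.05, -0.05], [-0.03, -0.09, 0.17, -0.41, 0, 0], [-0.03, -0.1, 0.18, -0.4, 0, 0], [-0.04, -0.11, 0.17, -0.41, 0, 0], [-0.03, -0.12, 0.18, -0.4, 0, 0]]]
(np.float64(0.7514295841228589), np.float64(1.3630434189885974), np.float64(1.8421884111596887), np.True_)
(np.float64(0.848604357797032), np.float64(1.3682100403424322), np.float64(1.919615929087097), np.True_)
(np.float64(0.8223272147376636), np.float64(1.4178877341047995), np.float64(1.896215378384098), np.True_)
(np.float64(0.8926849329246267), np.float64(1.3677151398973963), np.float64(1.8760302544045384), np.True_)
```

Call:
servo_tool([
  [[-0.05,-0.09,0.17,-0.4,0.05,-0.05],[-0.03,-0.09,0.17,-0.4,0,0],[-0.03,-0.1,0.18,-0.4,0,0],[-0.04,-0.11,0.17,-0.4,0,0],[-0.03,-0.12,0.18,-0.4,0,0],[0,0,0,0,0,0]],
])

```text
clock: 11.05
position: [0.5796, 0.011, 0.1728]
ee_rot: [-0.62, 0.623, 0.335, -0.34]
ft_force: [-1.3, -1.6, -7.2]
grip_width: 0.665
```

```bash
python3 st.py; python3 gs.py; python3 sw2.py 69.7 75 .450 .006; python3 -c "
from feas import ik
import numpy as np
for x,z,f in((.45,.075,-62),(.45,.04,-62),(.45,.04,-65)):print(ik(x,z,np.radians(f),.149))"|tail -3;python3 -c "
from h import *
T=Cam('top')
print(T.onz(318,298,0),T.onz(250,300,0))"
```

```text
t 11.05 q [ 0.191  0.871 -0.412  1.373  0.113  1.937 -1.843] p [0.5796 0.011  0.1728] F [-1.3 -1.6 -7.2] g 0.665
[[ 0.    -0.545 -0.838]
 [-1.     0.007 -0.005]
 [ 0.008  0.838 -0.545]]
grasp [0.4497 0.0103 0.0883]
G [0.4547 0.0103 0.0916] phi -56.97002207355396 yaw -89.97592611955332
dz0 0.010592929943491147 phi0 -56.97002207355396
[[[0, -0.1, 0.05, -0.21, -0.06, -0.08], [-0.02, -0.1, 0.05, -0.21, 0, 0], [-0.01, -0.1, 0.05, -0.22, 0, 0], [-0.02, -0.11, 0.05, -0.21, 0, 0], [-0.01, -0.1, 0.05, -0.21, 0, 0]]]
(np.float64(0.9227945459427569), np.float64(1.3342913845135052), np.float64(1.9666108593700156), np.True_)
(np.float64(0.9738576895180151), np.float64(1.3267309522265194), np.float64(1.9231081480817434), np.True_)
(np.float64(1.0098625455887564), np.float64(1.294999525033437), np.float64(1.9711945967639144), np.True_)
[ 0.25759463 -0.02889724  0.        ] [0.25400145 0.18712553 0.        ]
```

Call:
servo_tool([
  [[-0.08,-0.1,0.05,-0.21,0,0],[-0.08,-0.1,0.05,-0.21,0,0],[-0.06,-0.1,0.05,-0.22,0,0],[-0.06,-0.11,0.05,-0.21,0,0],[-0.04,-0.1,0.05,-0.21,0,0],[0,0,0,0,0,0]],
])

```text
clock: 11.7
position: [0.5913, 0.0137, 0.1527]
ee_rot: [-0.6, 0.615, 0.35, -0.372]
ft_force: [-1.3, -1.0, -6.0]
grip_width: 0.671
```

```bash
python3 st.py; python3 gs.py; python3 pic.py scene s9.png 260 130 440 265; python3 pic.py top t9.png 260 150 400 290
```

```text
t 11.7 q [ 0.16   0.943 -0.386  1.31   0.109  2.001 -1.867] p [0.5913 0.0137 0.1527] F [-1.3 -1.  -6. ] g 0.671
[[-0.002 -0.479 -0.878]
 [-0.999  0.034 -0.016]
 [ 0.038  0.877 -0.478]]
grasp [0.4552 0.0112 0.0785]
G [0.4604 0.0113 0.0814] phi -61.39920432360238 yaw -90.13087247013894
```

Run:
```python
from sw import *
p,M=cur();g=p+L*M[:,2]
show(rows(p,M,[pose([.458,-.002,.083],np.radians(8),np.radians(-61))],step=.01,deg=1.3))
```

```text
[[[-0.01, 0.01, 0.01, 0.01, 0.17, -0.17], [0, 0.01, 0.01, 0.01, 0.18, -0.16], [-0.01, 0.02, 0, 0.02, 0.17, -0.17], [-0.01, 0.01, 0.01, 0.01, 0.18, -0.17], [-0.01, 0.01, 0.01, 0.01, 0.17, -0.16], [-0.01, 0.01, 0, 0.01, 0.17, -0.17], [0, 0.01, 0.01, 0.02, 0.18, -0.16]]]
```

Call:
servo_tool([
  [[0,0.01,0.01,0.01,0.17,-0.17],[0,0.01,0.01,0.01,0.17,-0.17],[0,0.02,0,0.01,0.17,-0.17],[0,0.01,0.01,0.01,0.17,-0.17],[0,0.01,0.01,0.01,0.17,-0.17],[0,0.01,0,0.01,0.17,-0.17],[0,0.01,0.01,0.01,0.17,-0.17],[0,0,0,0,0,0],[0,0,0,0,0,0]],
])

```text
clock: 12.7
position: [0.586, 0.0154, 0.1539]
ee_rot: [0.655, -0.559, -0.335, 0.383]
ft_force: [-0.4, 0.4, -7.0]
grip_width: 0.669
```

```bash
python3 st.py; python3 gs.py; python3 pic.py top t10.png 260 150 400 290
```

```text
t 12.7 q [ 0.149  0.933 -0.408  1.332  0.211  2.01  -1.736] p [0.586  0.0154 0.1539] F [-0.4  0.4 -7. ] g 0.669
[[ 0.151 -0.476 -0.866]
 [-0.988 -0.082 -0.127]
 [-0.011  0.876 -0.483]]
grasp [ 0.4517 -0.0043  0.0791]
G [ 0.4569 -0.0036  0.082 ] phi -60.05292650241476 yaw -81.29902701805266
```

Call:
servo_tool([
  [[0,-0.04,0.02,-0.1,0,0],[0,-0.04,0.02,-0.1,0,0],[0,-0.04,0.02,-0.1,0,0],[0,0,0,0,0,0]],
])

```text
clock: 13.15
position: [0.5863, 0.0153, 0.1465]
ee_rot: [0.649, -0.554, -0.343, 0.392]
ft_force: [0.2, 0.7, -8.4]
grip_width: 0.666
```

```bash
python3 st.py; python3 gs.py
```

```text
t 13.15 q [ 0.136  0.951 -0.39   1.322  0.203  2.025 -1.73 ] p [0.5863 0.0153 0.1465] F [ 0.2  0.7 -8.4] g 0.666
[[ 0.15  -0.451 -0.88 ]
 [-0.989 -0.078 -0.129]
 [-0.011  0.889 -0.457]]
grasp [ 0.4499 -0.0047  0.0756]
G [ 0.4552 -0.0039  0.0783] phi -61.63030616441606 yaw -81.36279598141043
```

Call:
servo_tool([
  [[0,-0.05,0.03,0,0,0],[0,-0.05,0.03,0,0,0],[0,-0.05,0.03,0,0,0],[0,0,0,0,0,0]],
])

```text
clock: 13.55
position: [0.5856, 0.0153, 0.1367]
ee_rot: [0.649, -0.554, -0.343, 0.392]
ft_force: [-0.4, 0.8, -8.6]
grip_width: 0.667
```

```bash
python3 st.py; python3 gs.py; python3 pic.py scene s11.png 260 130 440 265
```

```text
t 13.55 q [ 0.135  0.964 -0.388  1.323  0.207  2.012 -1.731] p [0.5856 0.0153 0.1367] F [-0.4  0.8 -8.6] g 0.667
[[ 0.15  -0.451 -0.88 ]
 [-0.989 -0.078 -0.129]
 [-0.011  0.889 -0.457]]
grasp [ 0.4492 -0.0047  0.0658]
G [ 0.4545 -0.0039  0.0685] phi -61.63551974199495 yaw -81.36200564601315
```

Call:
servo_tool([
  [[0,-0.05,0.03,-0.1,0,0],[0,-0.05,0.03,-0.1,0,0],[0,-0.05,0.03,-0.1,0,0],[0,0,0,0,0,0]],
])

```text
clock: 14.0
position: [0.5851, 0.0153, 0.128]
ee_rot: [0.643, -0.549, -0.351, 0.401]
ft_force: [-0.4, -0.1, -6.8]
grip_width: 0.667
```

```bash
python3 st.py; python3 gs.py
```

```text
t 14.0 q [ 0.124  0.983 -0.372  1.315  0.2    2.026 -1.726] p [0.5851 0.0153 0.128 ] F [-0.4 -0.1 -6.8] g 0.667
[[ 0.15  -0.425 -0.893]
 [-0.989 -0.074 -0.131]
 [-0.011  0.902 -0.432]]
grasp [ 0.4467 -0.005   0.0612]
G [ 0.4521 -0.0042  0.0638] phi -63.19778802812235 yaw -81.36651441276133
```

Call:
servo_tool([
  [[0,0,0,0,0,0],[0,-0.05,0.03,-0.05,0,0],[0,-0.05,0.02,-0.05,0,0],[0,-0.05,0.02,-0.05,0,0],[0,-0.05,0.02,-0.05,0,0],[0,0,0,0,0,0]],
], force=35)

```text
clock: 14.6
position: [0.5865, 0.0158, 0.1211]
ee_rot: [0.639, -0.545, -0.357, 0.409]
ft_force: [-3.1, -0.2, -2.9]
grip_width: 0.672
```

```bash
python3 st.py; python3 gs.py; python3 pic.py scene s12.png 260 130 440 265
```

```text
t 14.6 q [ 0.106  0.999 -0.347  1.302  0.191  2.038 -1.716] p [0.5865 0.0158 0.1211] F [-3.1 -0.2 -2.9] g 0.672
[[ 0.151 -0.405 -0.902]
 [-0.989 -0.071 -0.133]
 [-0.011  0.911 -0.411]]
grasp [ 0.4468 -0.0049  0.0573]
G [ 0.4522 -0.0041  0.0598] phi -64.39671674430163 yaw -81.33932617059772
```

Call:
servo_tool([
  [[0,-0.06,0.01,0,0,0],[0,-0.06,0.01,0,0,0],[0,-0.06,0.01,0,0,0],[0,-0.06,0.01,0,0,0],[0,0,0,0,0,0]],
], force=25)

```text
clock: 15.15
position: [0.59, 0.0162, 0.1104]
ee_rot: [0.638, -0.545, -0.358, 0.41]
ft_force: [2.5, 1.1, 3.5]
grip_width: 0.668
```

```bash
python3 st.py; python3 gs.py; python3 pic.py scene s13.png 260 130 440 265
```

```text
t 15.15 q [ 0.101  1.022 -0.343  1.286  0.195  2.035 -1.715] p [0.59   0.0162 0.1104] F [2.5 1.1 3.5] g 0.668
[[ 0.151 -0.402 -0.903]
 [-0.988 -0.07  -0.134]
 [-0.01   0.913 -0.408]]
grasp [ 0.45   -0.0046  0.0472]
G [ 0.4554 -0.0038  0.0496] phi -64.56767456428042 yaw -81.30239163349346
```

Call:
servo_tool([
  [[0,-0.06,0.01,0,0,0],[0,-0.06,0.01,0,0,0],[0,-0.06,0.01,0,0,0],[0,-0.06,0.01,0,0,0],[0,0,0,0,0,0]],
], force=20)

```text
clock: 15.7
position: [0.5934, 0.0167, 0.0975]
ee_rot: [0.638, -0.545, -0.357, 0.41]
ft_force: [4.6, -0.6, 5.0]
grip_width: 0.669
```

```bash
python3 st.py; python3 gs.py; python3 pic.py scene s14.png 260 130 440 265
```

```text
t 15.7 q [ 0.097  1.047 -0.34   1.269  0.2    2.026 -1.714] p [0.5934 0.0167 0.0975] F [ 4.6 -0.6  5. ] g 0.669
[[ 0.151 -0.402 -0.903]
 [-0.988 -0.07  -0.134]
 [-0.009  0.913 -0.408]]
grasp [ 0.4535 -0.0042  0.0343]
G [ 0.4589 -0.0034  0.0367] phi -64.55501177932561 yaw -81.29865383855301
```

Call:
servo_tool([
  [[0,-0.05,0.01,0,0,0],[0,-0.05,0.01,0,0,0],[0,0,0,0,0,0]],
])

```text
clock: 16.05
position: [0.5946, 0.0169, 0.0926]
ee_rot: [0.638, -0.544, -0.358, 0.411]
ft_force: [2.8, 0.2, 5.2]
grip_width: 0.669
```

```bash
python3 st.py|head -1; python3 gs.py; python3 pic.py scene s15.png 300 195 420 270
```

```text
t 16.05 q [ 0.094  1.057 -0.337  1.262  0.202  2.025 -1.713] p [0.5946 0.0169 0.0926] F [2.8 0.2 5.2] g 0.669
G [ 0.46   -0.0032  0.032 ] phi -64.62704648401024 yaw -81.28654379546221
```

Call:
servo_tool([
  [[0,-0.04,0.01,0,0,0],[0,-0.04,0.01,0,0,0],[0,0,0,0,0,0]],
])

```text
clock: 16.4
position: [0.595, 0.0171, 0.0916]
ee_rot: [0.636, -0.543, -0.359, 0.414]
ft_force: [0.8, 0.2, -2.7]
grip_width: 0.664
```

```bash
python3 st.py|head -1; python3 gs.py
```

```text
t 16.4 q [ 0.087  1.06  -0.327  1.258  0.197  2.03  -1.709] p [0.595  0.0171 0.0916] F [ 0.8  0.2 -2.7] g 0.664
G [ 0.46   -0.0031  0.032 ] phi -65.0130338126171 yaw -81.25898893240455
```

Call:
servo_tool([
  [[0,-0.06,0.03,0,0,0],[0,-0.06,0.03,0,0,0],[0,0,0,0,0,0]],
])

```text
clock: 16.7
position: [0.5955, 0.0174, 0.0908]
ee_rot: [0.635, -0.542, -0.361, 0.416]
ft_force: [-1.7, -0.6, -8.2]
grip_width: 0.668
```

```bash
python3 st.py|head -1; python3 gs.py; python3 pic.py scene s16.png 300 195 420 270
```

```text
t 16.7 q [ 0.078  1.062 -0.312  1.255  0.19   2.034 -1.702] p [0.5955 0.0174 0.0908] F [-1.7 -0.6 -8.2] g 0.668
G [ 0.4601 -0.0031  0.032 ] phi -65.3343657124504 yaw -81.24112113937571
```

```bash
python3 - <<'E'
from h import *
S=Cam("scene");print(S.E[:3,3])
f=lambda x,y:(300+x/6.667-.5,195+y/6.667-.5)
for n,pt,z in(("far top",(318,252),.076),("near top",(690,347),.076),("near top -y",(712,264),.076),("near bot",(680,470),0),("far bot",(317,402),0),("c3",(463,241),.0805),("c2",(555,258),.0805),("c1",(650,278),.0805)):
    print(n,S.onz(*f(*pt),z).round(4))
E
python3 pic.py scene s17.png 330 200 420 270
```

```text
[-0.01969266  0.9199357   0.61198239]
far top [0.4646 0.0318 0.076 ]
near top [0.2959 0.0208 0.076 ]
near top -y [ 0.3153 -0.0521  0.076 ]
near bot [ 0.3041 -0.0051  0.    ]
far bot [0.463  0.0313 0.    ]
c3 [ 0.4122 -0.0045  0.0805]
c2 [ 0.3717 -0.012   0.0805]
c1 [ 0.33   -0.0176  0.0805]
```

Call:
servo_tool([
  [[0,0,0,0,0,0],[0,0,0,0,0,0],[0,0,0,0,0,0],[0,0,0,0,0,0]],
], jaw=55)

```text
clock: 17.25
position: [0.5951, 0.0176, 0.0888]
ee_rot: [0.635, -0.542, -0.361, 0.415]
ft_force: [0.5, -1.3, 1.7]
grip_width: 0.782
```

```bash
python3 st.py; python3 gs.py; python3 pic.py scene s18.png 330 200 420 270
```

```text
t 17.25 q [ 0.078  1.064 -0.313  1.255  0.19   2.03  -1.702] p [0.5951 0.0176 0.0888] F [ 0.5 -1.3  1.7] g 0.782
[[ 0.152 -0.389 -0.909]
 [-0.988 -0.068 -0.137]
 [-0.008  0.919 -0.395]]
grasp [ 0.4543 -0.0035  0.0276]
G [ 0.4597 -0.0027  0.0299] phi -65.3150340556325 yaw -81.24429550081067
```

Run:
```python
from sw import *
p,M=cur();g=p+L*M[:,2];aw=np.arctan2(M[1,0],M[0,0])+np.pi/2;print(np.degrees(aw))
ph=np.arcsin(np.hypot(M[0,2],M[1,2]))*-1
path=[pose([g[0],g[1],.07],aw,np.radians(-60)),pose([g[0]-.0,g[1],.125],aw,np.radians(-50)),pose([.47,0,.24],aw,np.radians(-20))]
show(rows(p,M,path,step=.02,deg=4))
```

```text
8.75926407926607
[[[-0.01, 0.36, -0.1, 0.45, 0.01, 0.03], [0, 0.36, -0.11, 0.45, 0.02, 0.03], [-0.01, 0.35, -0.13, 0.45, 0.01, 0.03], [0, 0.37, -0.13, 0.5, 0, 0], [0, 0.36, -0.14, 0.5, 0, 0], [0, 0.36, -0.15, 0.5, 0, 0], [0, 0.35, -0.18, 0.5, 0, 0], [0, 0.35, -0.14, 0.67, 0, 0], [0, 0.33, -0.15, 0.66, 0, 0], [-0.01, 0.33, -0.18, 0.67, 0, 0], [0, 0.32, -0.2, 0.67, 0, 0], [0, 0.3, -0.21, 0.66, 0, 0]]]
[[[0, 0.29, -0.23, 0.67, 0, 0], [0, 0.28, -0.25, 0.67, 0, 0], [-0.01, 0.26, -0.26, 0.67, 0, 0], [0, 0.25, -0.28, 0.66, 0, -0.01]]]
```

Call:
servo_tool([
  [[0,0.36,-0.1,0.45,0,0],[0,0.36,-0.11,0.45,0,0],[0,0.35,-0.13,0.45,0,0],[0,0.37,-0.13,0.5,0,0],[0,0.36,-0.14,0.5,0,0]],
])

```text
clock: 17.8
position: [0.5785, 0.0148, 0.1805]
ee_rot: [0.675, -0.576, -0.304, 0.348]
ft_force: [0.0, -0.6, -0.0]
grip_width: 0.783
```

```bash
python3 st.py; python3 gs.py; python3 pic.py scene s19.png 260 130 440 265
```

```text
t 17.8 q [ 0.123  0.833 -0.353  1.392  0.179  1.923 -1.695] p [0.5785 0.0148 0.1805] F [ 0.  -0.6 -0. ] g 0.783
[[ 0.153 -0.566 -0.81 ]
 [-0.988 -0.095 -0.119]
 [-0.01   0.819 -0.574]]
grasp [ 0.4529 -0.0038  0.0916]
G [ 0.4578 -0.003   0.095 ] phi -54.11243479970261 yaw -81.2213244628385
```

The head lies flat. I'll keep clearing.

Call:
servo_tool([
  [[0,0.36,-0.15,0.5,0,0],[0,0.35,-0.18,0.5,0,0],[0,0.35,-0.14,0.67,0,0],[0,0.33,-0.15,0.66,0,0],[0,0.33,-0.18,0.67,0,0],[0,0.32,-0.2,0.67,0,0],[0,0.3,-0.21,0.66,0,0],[0,0.29,-0.23,0.67,0,0],[0,0.28,-0.25,0.67,0,0],[0,0.26,-0.26,0.67,0,0],[0,0.25,-0.28,0.66,0,0],[0,0,0,0,0,0]],
])

```text
clock: 19.05
position: [0.5148, 0.0035, 0.3851]
ee_rot: [0.75, -0.642, -0.108, 0.118]
ft_force: [0.1, 1.0, 0.0]
grip_width: 0.783
```

```bash
python3 st.py; python3 pic.py scene s20.png 260 130 440 265;python3 pic.py top t20.png 260 180 400 290
```

```text
t 19.05 q [ 0.276  0.257 -0.439  1.636  0.095  1.595 -1.597] p [0.5148 0.0035 0.3851] F [0.1 1.  0. ] g 0.783
[[ 0.153 -0.937 -0.313]
 [-0.988 -0.148 -0.04 ]
 [-0.009  0.316 -0.949]]
grasp [ 0.4663 -0.0027  0.238 ]
```

```bash
cat > rings.py <<'E'
from h import *
def rings(roi,zc=.0805,show=None):
    S=Cam("scene");h=cv2.cvtColor(S.im,cv2.COLOR_BGR2HSV)
    m=((h[...,0]>105)&(h[...,0]<128)&(h[...,1]>110)&(h[...,2]>45)).astype(np.uint8)
    z=np.zeros_like(m);x0,y0,x1,y1=roi;z[y0:y1,x0:x1]=1;m&=z
    m=cv2.morphologyEx(m,cv2.MORPH_CLOSE,np.ones((3,3)))
    out=[]
    for c in cv2.findContours(m,0,cv2.CHAIN_APPROX_NONE)[0]:
        if len(c)<12: continue
        e=cv2.fitEllipse(c);out.append((e[0],e[1],S.onz(*e[0],zc)))
    for o in out: print(np.round(o[0],1),np.round(o[1],1),o[2].round(4))
    if show: cv2.imwrite(show,cv2.resize(np.hstack([S.im[y0:y1,x0:x1],cv2.cvtColor(m[y0:y1,x0:x1]*255,cv2.COLOR_GRAY2BGR)]),None,fx=4,fy=4,interpolation=cv2.INTER_NEAREST))
    return S,out
E
python3 -c "
from rings import *
rings((345,215,420,250),show='pics/r1.png')"
```

```text
[401.  232.8] [ 5.9 10.7] [ 0.3285 -0.0432  0.0805]
[386.9 230.1] [ 5.7 10.7] [ 0.3695 -0.0362  0.0805]
[373.2 227.5] [ 5.4 10.8] [ 0.4106 -0.0297  0.0805]
```

Run:
```python
from sw import *
p,M=cur();aw=np.radians(9.3)
c=np.array([.3873,-.0334]);g=c+.024*np.array([np.cos(aw),np.sin(aw)]);print(g)
show(rows(p,M,[pose([*g,.20],aw,0),pose([*g,.045],aw,0)],step=.03,deg=4))
```

```text
[ 0.41098454 -0.02952151]
[[[0.07, 0.37, 0.26, 0.75, 0.03, -0.02], [0.06, 0.38, 0.24, 0.76, 0.02, -0.01], [0.07, 0.4, 0.21, 0.75, 0.03, -0.02], [0.06, 0.41, 0.19, 0.75, 0.03, -0.01], [0.07, 0.42, 0.16, 0.75, 0.03, -0.02], [0, 0, 0.52, 0, 0, 0], [0, 0, 0.51, 0, 0, 0], [0, 0, 0.52, 0, 0, 0], [0, 0, 0.52, 0, 0, 0], [0, 0, 0.51, 0, 0, 0], [0, 0, 0.52, 0, 0, 0]]]
```

Call:
servo_tool([
  [[0.07,0.37,0.26,0.75,0.03,-0.02],[0.06,0.38,0.24,0.75,0.03,-0.02],[0.07,0.4,0.21,0.75,0.03,-0.02],[0.06,0.41,0.19,0.75,0.03,-0.02],[0.07,0.42,0.16,0.75,0.03,-0.02],[0,0,0.4,0,0,0],[0,0,0,0,0,0],[0,0,0,0,0,0]],
], jaw=0)

```text
clock: 20.0
position: [0.4075, -0.0305, 0.3173]
ee_rot: [0.763, -0.646, -0.007, 0.002]
ft_force: [0.1, 0.3, -0.0]
grip_width: 0.998
```

```bash
python3 st.py; python3 pic.py scene s21.png 300 150 440 260; python3 -c "
from rings import *
rings((345,215,420,250))"
python3 - <<'E'
from sw import *
p,M=cur();aw=np.radians(9.3)
c=np.array([.3873,-.0334]);g=c+.024*np.array([np.cos(aw),np.sin(aw)])
show(rows(p,M,[pose([*g,.14],aw,0),pose([*g,.045],aw,0)],step=.03,deg=4))
E
```

```text
t 20.0 q [ 0.398 -0.049 -0.417  2.081 -0.028  1.119 -1.411] p [ 0.4075 -0.0305  0.3173] F [ 0.1  0.3 -0. ] g 0.998
[[ 0.165 -0.986 -0.013]
 [-0.986 -0.166  0.005]
 [-0.007  0.012 -1.   ]]
grasp [ 0.4054 -0.0297  0.1623]
[400.9 232.8] [ 5.8 10.7] [ 0.3285 -0.0428  0.0805]
[387.1 230.4] [ 5.2 10.8] [ 0.3684 -0.0352  0.0805]
[373.2 227.5] [ 5.4 10.8] [ 0.4106 -0.0297  0.0805]
[[[0, -0.07, 0.57, 0.13, 0.08, 0.05], [0, 0, 0.48, 0, 0, 0], [0, 0, 0.47, 0, 0, 0], [0, 0, 0.48, 0, 0, 0], [0, 0, 0.47, 0, 0, 0]]]
```

Call:
servo_tool([
  [[0,-0.07,0.47,0.13,0.08,0.05],[0,0,0.48,0,0,0],[0,0,0.47,0,0,0],[0,0,0.48,0,0,0],[0,0,0.4,0,0,0],[0,0,0,0,0,0]],
])

```text
clock: 20.7
position: [0.4164, -0.0282, 0.2022]
ee_rot: [0.763, -0.647, 0.001, -0.002]
ft_force: [-0.9, 0.1, 0.6]
grip_width: 1.005
```

Call:
servo_tool([
  [[0,0,0,0,0,0],[0,0,0,0,0,0],[0,0,0,0,0,0],[0,0,0,0,0,0],[0,0,0,0,0,0],[0,0,0,0,0,0],[0,0,0,0,0,0]],
], jaw=255, force=60)

```text
clock: 21.4
position: [0.4183, -0.029, 0.2059]
ee_rot: [0.763, -0.647, 0.002, -0.003]
ft_force: [-0.7, -0.8, -7.8]
grip_width: 0.672
```

```bash
python3 st.py; python3 gs.py; python3 pic.py scene s22.png 300 150 440 260; python3 -c "
from rings import *
rings((345,215,420,250))"
```

```text
t 21.4 q [ 0.372  0.142 -0.428  2.169  0.079  0.838 -1.511] p [ 0.4183 -0.029   0.2059] F [-0.7 -0.8 -7.8] g 0.672
[[ 0.163 -0.987  0.007]
 [-0.987 -0.163  0.001]
 [ 0.001 -0.007 -1.   ]]
grasp [ 0.4194 -0.0289  0.0509]
G [ 0.4194 -0.0289  0.0569] phi 0.4024861778213456 yaw -80.60170538663985
[400.4 233.1] [ 6.  11.2] [ 0.3292 -0.0406  0.0805]
[386.3 230.5] [ 5.3 10.8] [ 0.3701 -0.0331  0.0805]
[375.  228.7] [4.1 5.9] [ 0.4028 -0.0253  0.0805]
```

Call:
servo_tool([
  [[0,0,-0.1,0,0,0],[0,0,-0.1,0,0,0],[0.08,-0.28,0,0,0,0],[0.08,-0.28,0,0,0,0],[0.08,-0.28,0,0,0,0],[0.08,-0.28,0,0,0,0],[0.08,-0.28,0,0,0,0],[0.08,-0.28,0,0,0,0],[0.08,-0.28,0,0,0,0],[0,0,0,0,0,0],[0,0,0,0,0,0]],
], force=80)

```text
clock: 22.6
position: [0.5232, -0.0416, 0.2201]
ee_rot: [0.762, -0.647, 0.003, -0.002]
ft_force: [0.2, 0.6, -8.7]
grip_width: 0.667
```

```bash
python3 st.py; python3 gs.py; python3 pic.py scene s23.png 280 150 420 260
```

```text
t 22.6 q [ 0.337  0.329 -0.393  1.905  0.155  0.931 -1.536] p [ 0.5232 -0.0416  0.2201] F [ 0.2  0.6 -8.7] g 0.667
[[ 0.162 -0.987  0.007]
 [-0.987 -0.162  0.   ]
 [ 0.001 -0.007 -1.   ]]
grasp [ 0.5243 -0.0415  0.0651]
G [ 0.5242 -0.0415  0.0711] phi 0.39434696237619793 yaw -80.65528284981811
```

Call:
servo_tool([
  [[0,0,0.1,0,0,0],[0,0,0.1,0,0,0],[0,0,0.06,0,0,0],[0,0,0,0,0,0]],
])

```text
clock: 23.05
position: [0.5219, -0.0416, 0.206]
ee_rot: [0.762, -0.647, 0.002, -0.002]
ft_force: [-0.3, -0.6, -7.9]
grip_width: 0.67
```

Call:
servo_tool([
  [[0,0,0.03,0,0,0],[0,0,0,0,0,0]],
])

```text
clock: 23.25
position: [0.522, -0.0415, 0.205]
ee_rot: [0.762, -0.647, 0.003, -0.002]
ft_force: [-0.3, -0.2, -7.9]
grip_width: 0.673
```

Call:
servo_tool([
  [[0,0,0.04,0,0,0],[0,0,0.04,0,0,0],[0,0,0,0,0,0]],
])

```text
clock: 23.55
position: [0.5223, -0.0412, 0.2055]
ee_rot: [0.762, -0.647, 0.003, -0.001]
ft_force: [-0.0, -0.1, -8.4]
grip_width: 0.674
```

Call:
servo_tool([
  [[0,0,0.04,0,0,0],[0,0,0,0,0,0]],
])

```text
clock: 23.75
position: [0.5227, -0.0412, 0.2051]
ee_rot: [0.762, -0.647, 0.004, -0.001]
ft_force: [-0.8, 1.0, -7.2]
grip_width: 0.67
```

Call:
servo_tool([
  [[0,0,0.1,0,0,0],[0,0,0,0,0,0]],
])

```text
clock: 23.95
position: [0.5234, -0.0412, 0.2058]
ee_rot: [0.762, -0.648, 0.005, -0.001]
ft_force: [-0.3, -0.9, -8.7]
grip_width: 0.672
```

```bash
python3 st.py; python3 pic.py scene s24.png 300 180 400 260
```

```text
t 23.95 q [ 0.329  0.349 -0.387  1.914  0.172  0.902 -1.553] p [ 0.5234 -0.0412  0.2058] F [-0.3 -0.9 -8.7] g 0.672
[[ 0.161 -0.987  0.008]
 [-0.987 -0.161 -0.005]
 [ 0.006 -0.007 -1.   ]]
grasp [ 0.5247 -0.042   0.0508]
```

Call:
servo_tool([
  [[0,0,0,0,0,0],[0,0,0,0,0,0],[0,0,0,0,0,0],[0,0,-0.3,0,0,0],[0,0,-0.5,0,0,0],[0,0,-0.7,0,0,0],[0,0,-0.7,0,0,0],[0,0,-0.7,0,0,0],[0,0,-0.3,0,0,0],[0,0,0,0,0,0]],
], jaw=0)

```text
clock: 25.0
position: [0.5224, -0.0397, 0.3775]
ee_rot: [0.763, -0.647, 0.006, -0.003]
ft_force: [0.3, 0.9, -0.2]
grip_width: 1.001
```

```bash
python3 st.py; python3 -c "
from rings import *
rings((320,205,400,250),show='pics/r2.png')"; python3 pic.py scene s25.png 240 150 420 280;python3 pic.py top t25.png 200 170 370 290
```

```text
t 25.0 q [ 0.367  0.149 -0.413  1.753  0.067  1.239 -1.471] p [ 0.5224 -0.0397  0.3775] F [ 0.3  0.9 -0.2] g 1.001
[[ 0.163 -0.987  0.014]
 [-0.987 -0.163 -0.003]
 [ 0.006 -0.013 -1.   ]]
grasp [ 0.5246 -0.0402  0.2225]
[369.6 222.7] [ 5.1 10.3] [ 0.4339 -0.0523  0.0805]
[356.7 220.6] [5.1 9.8] [ 0.4738 -0.0436  0.0805]
[343.8 218.4] [5.1 9.9] [ 0.515  -0.0356  0.0805]
[341.6 207.9] [6.5 7.7] [ 0.5608 -0.1004  0.0805]
[326.9 209.7] [4.  8.8] [ 0.5936 -0.0613  0.0805]
```

Run:
```python
from plan import *
p,M=cur()
show(rows(p,M,[(np.array([.5473,.1047,.34]),down(np.radians(-8.75)))],step=.03,deg=4.2))
```

```text
[[[-0.15, -0.05, 0.04, 0, -0.01, -0.8], [-0.15, -0.07, 0.03, -0.01, 0, -0.8], [-0.15, -0.07, 0.04, 0, -0.01, -0.8], [-0.14, -0.09, 0.04, 0, 0, -0.79], [-0.13, -0.09, 0.04, 0, -0.01, -0.8], [-0.13, -0.11, 0.03, -0.01, 0, -0.8], [-0.12, -0.11, 0.04, 0, -0.01, -0.8], [-0.11, -0.12, 0.04, 0, 0, -0.8], [-0.1, -0.12, 0.04, -0.01, -0.01, -0.8], [-0.09, -0.14, 0.03, 0, 0, -0.8], [-0.09, -0.14, 0.04, 0, -0.01, -0.79], [-0.07, -0.14, 0.04, 0, -0.01, -0.8]]]
[[[-0.06, -0.15, 0.04, -0.01, 0, -0.8], [-0.05, -0.16, 0.03, 0, -0.01, -0.8], [-0.05, -0.16, 0.04, 0, 0, -0.8], [-0.03, -0.16, 0.04, -0.01, -0.01, -0.8], [-0.02, -0.16, 0.04, 0, 0, -0.8], [0, -0.16, 0.03, 0, -0.01, -0.79]]]
```

Call:
servo_tool([
  [[-0.15,-0.05,0.04,0,0,-0.8],[-0.15,-0.07,0.03,0,0,-0.8],[-0.15,-0.07,0.04,0,0,-0.8],[-0.14,-0.09,0.04,0,0,-0.8],[-0.13,-0.09,0.04,0,0,-0.8],[-0.13,-0.11,0.03,0,0,-0.8],[-0.12,-0.11,0.04,0,0,-0.8],[-0.11,-0.12,0.04,0,0,-0.8],[-0.1,-0.12,0.04,0,0,-0.8],[-0.09,-0.14,0.03,0,0,-0.8],[-0.09,-0.14,0.04,0,0,-0.8],[-0.07,-0.14,0.04,0,0,-0.8]],
])

```text
clock: 26.35
position: [0.5326, 0.0581, 0.3302]
ee_rot: [0.964, -0.265, -0.012, 0.003]
ft_force: [0.0, -0.2, 0.7]
grip_width: 1.004
```

Call:
servo_tool([
  [[-0.06,-0.15,0.04,0,0,-0.8],[-0.05,-0.16,0.03,0,0,-0.8],[-0.05,-0.16,0.04,0,0,-0.8],[-0.03,-0.16,0.04,0,0,-0.8],[-0.02,-0.16,0.04,0,0,-0.8],[0,-0.16,0.03,0,0,-0.8],[0,0,0,0,0,0]],
])

```text
clock: 27.05
position: [0.5355, 0.109, 0.3064]
ee_rot: [0.999, -0.048, -0.022, 0.001]
ft_force: [-0.1, -0.6, -0.2]
grip_width: 0.997
```

```bash
python3 st.py; python3 pic.py scene s26.png 240 150 420 280;python3 pic.py top t26.png 200 170 370 290;  python3 - <<'E'
from plan import *
p,M=cur()
show(rows(p,M,[(np.array([.5473,.1047,.30]),down(np.radians(-8.75))),(np.array([.5473,.1047,.259]),down(np.radians(-8.75)))],step=.03,deg=4.2))
E
```

```text
t 27.05 q [ 0.263  0.321 -0.637  1.746  0.188  1.183 -0.525] p [0.5355 0.109  0.3064] F [-0.1 -0.6 -0.2] g 0.997
[[ 0.994 -0.096 -0.045]
 [-0.096 -0.995  0.   ]
 [-0.044  0.004 -0.999]]
grasp [0.5286 0.109  0.1516]
[[[0.24, 0.04, 0.13, 0.07, 0.5, 0.6], [0, 0, 0.41, 0, 0, 0], [0, 0, 0.41, 0, 0, 0]]]
```

```bash
cat > head.py <<'E'
from rings import *
def top_rings(roi):
    T=Cam("top");h=cv2.cvtColor(T.im,cv2.COLOR_BGR2HSV)
    m=((h[...,0]>100)&(h[...,0]<125)&(h[...,1]>90)&(h[...,2]>80)).astype(np.uint8)
    z=np.zeros_like(m);x0,y0,x1,y1=roi;z[y0:y1,x0:x1]=1;m&=z
    out=[]
    for c in cv2.findContours(m,0,cv2.CHAIN_APPROX_NONE)[0]:
        if len(c)<12: continue
        e=cv2.fitEllipse(c);out.append((e[0],T.onz(*e[0],.0805)))
    return T,out
if __name__=="__main__":
    T,t=top_rings((308,205,345,252));print([ (np.round(a,1),b.round(4)) for a,b in t])
    S,s=rings((335,210,382,250))
    t=sorted(t,key=lambda o:o[1][0]);s=sorted(s,key=lambda o:o[2][0])
    if len(t)==3 and len(s)==3:
        P=[]
        for a,b in zip(t,s):
            q=tri(T,a[0],S,b[0]);print("tri",q[0].round(4),round(q[1],4));P.append((a[1]+b[2])/2)
        P=np.array(P)[:,:2];d=P[2]-P[0];d/=np.linalg.norm(d);c=P.mean(0)
        print("c1,c2,c3",[(c+d*k*.042).round(4).tolist() for k in(-1,0,1)],"slot",(c+d*.082).round(4),"yaw",np.degrees(np.arctan2(d[1],d[0])))
E
python3 head.py
```

```text
[(array([326.6, 242.9]), array([ 0.4363, -0.0578,  0.0805])), (array([323.7, 229.1]), array([ 0.4776, -0.0496,  0.0805])), (array([320.9, 215.6]), array([ 0.5184, -0.0419,  0.0805]))]
[369.7 222.6] [ 5.2 10.5] [ 0.4338 -0.0529  0.0805]
[356.7 220.4] [5.3 9.9] [ 0.4744 -0.0446  0.0805]
[343.7 218.3] [ 5.1 10.1] [ 0.5152 -0.0356  0.0805]
[342.  210.5] [0. 1.] [ 0.5491 -0.0832  0.0805]
```

Call:
servo_tool([
  [[0.24,0.04,0,0.07,0.5,0.6],[0.2,0,0,0,0,0],[0,0,0,0,0,0]],
])

```text
clock: 27.55
position: [0.5584, 0.1012, 0.3073]
ee_rot: [0.997, -0.079, 0.001, 0.0]
ft_force: [-0.3, 0.2, 0.1]
grip_width: 0.999
```

```bash
python3 st.py; python3 pic.py scene s27.png 240 150 420 280
python3 - <<'E'
from plan import *
p,M=cur()
show(rows(p,M,[(np.array([.5473,.1047,p[2]-.005]),down(np.radians(-8.75))),(np.array([.5473,.1047,.259]),down(np.radians(-8.75)))],step=.03,deg=4.2))
E
```

```text
t 27.55 q [ 0.253  0.345 -0.613  1.711  0.216  1.152 -0.579] p [0.5584 0.1012 0.3073] F [-0.3  0.2  0.1] g 0.999
[[ 0.988 -0.157  0.002]
 [-0.157 -0.988 -0.001]
 [ 0.002  0.001 -1.   ]]
grasp [0.5587 0.1011 0.1523]
[[[-0.22, -0.03, 0.1, 0.01, -0.02, -0.06], [0, 0, 0.43, 0, 0, 0], [0, 0, 0.43, 0, 0, 0]]]
```

```bash
sed -i 's/rings((335,210,382,250))/rings((335,211,382,250),.0783)/; s/if len(c)<12/if len(c)<14/' head.py rings.py; python3 head.py
```

```text
[(array([326.5, 242.8]), array([ 0.4364, -0.0577,  0.0805])), (array([323.7, 229.1]), array([ 0.4776, -0.0499,  0.0805])), (array([320.9, 215.6]), array([ 0.5184, -0.0419,  0.0805]))]
[369.7 222.6] [ 5.2 10.5] [ 0.4357 -0.0569  0.0783]
[356.7 220.4] [5.3 9.9] [ 0.4764 -0.0486  0.0783]
[343.7 218.3] [ 5.1 10.1] [ 0.5174 -0.0396  0.0783]
tri [ 0.4362 -0.0577  0.0778] 0.0002
tri [ 0.4773 -0.05    0.0775] 0.0003
tri [ 0.5185 -0.0418  0.0771] 0.0002
c1,c2,c3 [[0.4358, -0.0574], [0.477, -0.0491], [0.5181, -0.0407]] slot [ 0.5574 -0.0328] yaw 11.443446273019525
```

Call:
servo_tool([
  [[-0.22,-0.03,0.1,0,0,-0.06],[0,0,0.43,0,0,0],[0,0,0.43,0,0,0],[0,0,0,0,0,0]],
])

```text
clock: 28.1
position: [0.5456, 0.1061, 0.2588]
ee_rot: [0.997, -0.074, 0.0, 0.0]
ft_force: [0.5, -0.3, -0.1]
grip_width: 1.002
```

```bash
python3 st.py; python3 pic.py scene s28.png 270 190 370 265
```

```text
t 28.1 q [ 0.239  0.377 -0.608  1.785  0.246  1.054 -0.607] p [0.5456 0.1061 0.2588] F [ 0.5 -0.3 -0.1] g 1.002
[[ 0.989 -0.148  0.001]
 [-0.148 -0.989 -0.001]
 [ 0.001  0.    -1.   ]]
grasp [0.5457 0.106  0.1038]
```

Call:
servo_tool([
  [[0.02,0.03,0,0,0,0],[0,0,0,0,0,0],[0,0,0,0,0,0],[0,0,0,0,0,0],[0,0,0,0,0,0],[0,0,0,0,0,0],[0,0,0,0,0,0],[0,0,0,0,0,0],[0,0,0,0,0,0]],
], jaw=255, force=70)

```text
clock: 29.05
position: [0.548, 0.1049, 0.2645]
ee_rot: [0.997, -0.074, 0.003, -0.0]
ft_force: [0.5, -0.3, 0.4]
grip_width: 0.218
```

Call:
servo_tool([
  [[0,0,-0.4,0,0,0],[0,0,-0.4,0,0,0],[0,0,-0.5,0,0,0],[0,0,-0.5,0,0,0],[0,0,-0.3,0,0,0],[0,0,0,0,0,0]],
])

```text
clock: 29.65
position: [0.5467, 0.1048, 0.3719]
ee_rot: [0.997, -0.074, 0.002, -0.0]
ft_force: [0.9, 0.2, -0.9]
grip_width: 0.216
```

```bash
python3 st.py; python3 pic.py scene s29.png 240 140 400 260
```

```text
t 29.65 q [ 0.274  0.263 -0.635  1.665  0.163  1.264 -0.542] p [0.5467 0.1048 0.3719] F [ 0.9  0.2 -0.9] g 0.216
[[ 0.989 -0.147  0.004]
 [-0.147 -0.989  0.   ]
 [ 0.004 -0.001 -1.   ]]
grasp [0.5474 0.1049 0.2169]
```

Run:
```python
from plan import *
from h import *
S=Cam("scene");print(S.onz(310,222,.1214))
p,M=cur()
show(rows(p,M,[(np.array([.4358,-.0574,.372]),down(np.radians(-78.6)))],step=.025,deg=4.2))
```

```text
[0.54210915 0.11037186 0.1214    ]
[[[-0.1, 0.21, 0, 0, 0, 0.82], [-0.09, 0.21, -0.01, 0, 0, 0.83], [-0.07, 0.22, 0, 0, 0, 0.82], [-0.05, 0.23, 0, 0, 0, 0.83], [-0.04, 0.22, 0, 0, 0, 0.82], [-0.02, 0.23, -0.01, 0, 0, 0.83], [0, 0.23, 0, 0, 0, 0.82], [0.01, 0.23, 0, 0, 0, 0.83], [0.03, 0.23, -0.01, -0.01, 0, 0.82], [0.04, 0.23, 0, 0, 0, 0.83], [0.07, 0.22, 0, 0, 0, 0.82], [0.07, 0.22, 0, 0, -0.01, 0.83]]]
[[[0.1, 0.21, -0.01, 0, 0, 0.82], [0.1, 0.2, 0, 0, 0, 0.83], [0.13, 0.2, 0, 0, 0, 0.82], [0.13, 0.19, -0.01, 0, 0, 0.83], [0.15, 0.17, 0, 0, 0, 0.82]]]
```

Call:
servo_tool([
  [[-0.1,0.21,0,0,0,0.82],[-0.09,0.21,0,0,0,0.82],[-0.07,0.22,0,0,0,0.82],[-0.05,0.23,0,0,0,0.82],[-0.04,0.22,0,0,0,0.82],[-0.02,0.23,0,0,0,0.82],[0,0.23,0,0,0,0.82],[0.01,0.23,0,0,0,0.82],[0.03,0.23,0,0,0,0.82],[0.04,0.23,0,0,0,0.82],[0.07,0.22,0,0,0,0.82],[0.07,0.22,0,0,0,0.82]],
])

```text
clock: 30.95
position: [0.4599, -0.0135, 0.3518]
ee_rot: [0.868, -0.496, -0.011, 0.006]
ft_force: [0.1, 0.1, -0.8]
grip_width: 0.213
```

Call:
servo_tool([
  [[0.1,0.21,0,0,0,0.82],[0.1,0.2,0,0,0,0.82],[0.13,0.2,0,0,0,0.82],[0.13,0.19,0,0,0,0.82],[0.15,0.1,0,0,0,0.2],[0,0,0,0,0,0]],
])

```text
clock: 31.55
position: [0.4253, -0.063, 0.3447]
ee_rot: [0.778, -0.628, -0.015, 0.011]
ft_force: [1.5, -1.2, 0.2]
grip_width: 0.213
```

```bash
python3 st.py;  python3 - <<'E'
from plan import *
p,M=cur()
show(rows(p,M,[(np.array([.4358,-.0574,p[2]]),down(np.radians(-78.6)))],step=.025,deg=4.2))
E
python3 pic.py scene s30.png 300 150 420 260
```

```text
t 31.55 q [ 0.48  -0.018 -0.43   1.991 -0.009  1.204 -1.304] p [ 0.4253 -0.063   0.3447] F [ 1.5 -1.2  0.2] g 0.213
[[ 0.211 -0.977 -0.037]
 [-0.977 -0.211  0.003]
 [-0.01   0.036 -0.999]]
grasp [ 0.4195 -0.0626  0.1898]
[[[-0.06, -0.23, -0.01, 0.41, 0.12, 0.16]]]
```

Call:
servo_tool([
  [[-0.06,-0.23,-0.1,0.41,0.12,0.16],[0,0,0,0,0,0]],
])

```text
clock: 31.8
position: [0.4376, -0.0557, 0.3494]
ee_rot: [0.775, -0.632, 0.001, -0.001]
ft_force: [0.4, 0.9, -0.7]
grip_width: 0.219
```

```bash
cat > corr.py <<'E'
import sys
from plan import *
x,y,yaw=map(float,sys.argv[1:4]);p,M=cur()
z=float(sys.argv[4]) if len(sys.argv)>4 else p[2]
print("p",p.round(4),"tilt",M[:,2].round(3),"yaw",np.degrees(np.arctan2(M[1,0],M[0,0])).round(2))
show(rows(p,M,[(np.array([x,y,z]),down(np.radians(yaw)))],step=.02,deg=4.2,nd=3))
E
python3 corr.py .4358 -.0574 -78.6;python3 pic.py top t31.png 300 195 350 260
```

```text
p [ 0.4376 -0.0557  0.3494] tilt [ 0.003  0.    -1.   ] yaw -78.42
[[[0.025, 0.043, 0, -0.038, -0.003, 0.035]]]
```

Call:
servo_tool([
  [[0.03,0.04,0,0,0,0],[0,0,0,0,0,0]],
])

```text
clock: 32.05
position: [0.4355, -0.0575, 0.3488]
ee_rot: [0.776, -0.631, -0.0, -0.0]
ft_force: [-0.5, -0.6, -0.5]
grip_width: 0.218
```

```bash
python3 corr.py .4358 -.0574 -78.6;python3 pic.py scene s31.png 340 180 400 240
```

```text
p [ 0.4355 -0.0575  0.3488] tilt [ 0.     0.001 -1.   ] yaw -78.29
[[[0, -0.007, 0, -0.007, 0.006, 0.062]]]
```

Run:
```python
from h import *
S=Cam("scene")
im=S.im[150:220,340:400];g=cv2.cvtColor(im,cv2.COLOR_BGR2GRAY)
print("tip pred",S.proj([.4355,-.0575,.0983]),"mid pred z=.115",S.proj([.4355,-.0575,.115]),S.proj([.4355,-.0575,.13]), "ring pred",S.proj([.4358,-.0574,.0783]))
for v in(203,206,209,212,214,216,217,218,219,220): print(v,S.im[v,360:382].mean(1).astype(int))
```

```text
tip pred [370.18459625 216.69415586] mid pred z=.115 [370.46734656 211.71933634] [370.72405145 207.20277024] ring pred [369.7473264  222.56729885]
203 [133 137 142 144 152 153 148 147 100  69  67  74  83  81  60 123 153 150
 144 142 138 132]
206 [152 137 131 124 125 125 121 125  39  25  35  46  45  36  20 145 142 136
 139 138 142 140]
209 [142 143 144 141 143 139 140 135  41  18  18  21  20  19  27 133 135 135
 132 133 130 129]
212 [153 152 139 131 125 120 121 127  27  19  22  23  21  18  32 132 131 134
 132 132 133 135]
214 [135 132 135 138 140 142 142 149  28  17  18  21  24  16  63 145 141 141
 144 144 144 151]
216 [131 136 137 132 140 140 139 147  64  18  21  20  19  27 119 125 131 147
 151 157 154 152]
217 [129 150 147 146 147 143 138 135 140  24  13  17  10  93 134 127 133 136
 139 140 137 144]
218 [ 75  82  98  97 117 116 117 143 150 147 117  72 109 152 149 137 128 121
 126 128 125 130]
219 [ 57  63  67  68  58  48  56  79  97 102 117 133 132 164 162 160 157 147
 138 134 135 135]
220 [ 42  59  61  68  62  64  62  63  66  65  73  80  74  86 104 106 110 127
 159 154 145 150]
```

Call:
servo_tool([
  [[0,-0.02,0.1,0,0,0],[0,0,0.15,0,0,0],[0,0,0.15,0,0,0],[0,0,0.15,0,0,0],[0,0,0,0,0,0]],
])

```text
clock: 32.65
position: [0.4366, -0.0576, 0.3187]
ee_rot: [0.775, -0.631, 0.001, -0.0]
ft_force: [1.4, -2.0, -0.3]
grip_width: 0.213
```

```bash
python3 st.py|head -1;python3 corr.py .4365 -.0574 -78.6;python3 pic.py scene s32.png 340 180 400 240
```

```text
t 32.65 q [ 0.469  0.021 -0.441  2.014  0.01   1.108 -1.344] p [ 0.4366 -0.0576  0.3187] F [ 1.4 -2.  -0.3] g 0.213
p [ 0.4366 -0.0576  0.3187] tilt [ 0.001 -0.    -1.   ] yaw -78.32
[[[-0.004, 0.002, 0, -0.016, -0.003, 0.057]]]
```

Call:
servo_tool([
  [[0,0,0.1,0,0,0],[0,0,0.1,0,0,0],[0,0,0,0,0,0]],
])

```text
clock: 33.0
position: [0.437, -0.058, 0.3089]
ee_rot: [0.775, -0.632, 0.001, -0.001]
ft_force: [0.6, -1.8, -0.8]
grip_width: 0.216
```

Call:
servo_tool([
  [[0,0,0.1,0,0,0],[0,0,0.1,0,0,0],[0,0,0.1,0,0,0],[0,0,0,0,0,0]],
])

```text
clock: 33.4
position: [0.4373, -0.0578, 0.2942]
ee_rot: [0.775, -0.632, 0.002, -0.001]
ft_force: [1.6, 0.8, -6.1]
grip_width: 0.216
```

```bash
python3 st.py|head -1;python3 corr.py .4365 -.0574 -78.6
```

```text
t 33.4 q [ 0.465  0.052 -0.443  2.04   0.027  1.052 -1.359] p [ 0.4373 -0.0578  0.2942] F [ 1.6  0.8 -6.1] g 0.216
p [ 0.4373 -0.0578  0.2942] tilt [ 0.003 -0.001 -1.   ] yaw -78.36
[[[-0.011, 0.014, 0, -0.036, -0.019, 0.047]]]
```

Call:
servo_tool([
  [[0,0,0.1,0,0,0],[0,0,0.1,0,0,0],[0,0,0,0,0,0]],
])

```text
clock: 33.7
position: [0.4378, -0.0574, 0.285]
ee_rot: [0.775, -0.632, 0.002, -0.001]
ft_force: [0.2, -0.4, -6.1]
grip_width: 0.219
```

```bash
python3 st.py|head -1;python3 corr.py .4365 -.0574 -78.6;python3 pic.py scene s33.png 330 170 410 240
```

```text
t 33.7 q [ 0.462  0.065 -0.444  2.049  0.034  1.03  -1.366] p [ 0.4378 -0.0574  0.285 ] F [ 0.2 -0.4 -6.1] g 0.219
p [ 0.4378 -0.0574  0.285 ] tilt [ 0.005 -0.001 -1.   ] yaw -78.35
[[[-0.005, 0.026, 0, -0.051, -0.024, 0.05]]]
```

Call:
servo_tool([
  [[0,0.02,0.1,0,0,0],[0,0,0.1,0,0,0],[0,0,0,0,0,0]],
])

```text
clock: 34.05
position: [0.4401, -0.0566, 0.2836]
ee_rot: [0.775, -0.632, 0.006, -0.003]
ft_force: [-0.8, -0.7, -6.6]
grip_width: 0.213
```

```bash
python3 st.py|head -1;python3 corr.py .4365 -.0574 -78.6
```

```text
t 34.05 q [ 0.46   0.068 -0.446  2.049  0.038  1.017 -1.371] p [ 0.4401 -0.0566  0.2836] F [-0.8 -0.7 -6.6] g 0.213
p [ 0.4401 -0.0566  0.2836] tilt [ 0.014 -0.003 -1.   ] yaw -78.36
[[[0.001, 0.074, -0.001, -0.15, -0.065, 0.049]]]
```

Call:
servo_tool([
  [[0,0,0,0,0,0],[0,0,0,0,0,0],[0,0,0,0,0,0],[0,0,-0.3,0,0,0],[0,0,-0.6,0,0,0],[0,0,-0.7,0,0,0],[0,0,0,0,0,0]],
], jaw=80)

```text
clock: 34.75
position: [0.4384, -0.056, 0.3635]
ee_rot: [0.776, -0.631, 0.004, -0.003]
ft_force: [0.5, -0.7, -0.6]
grip_width: 0.683
```

```bash
python3 st.py|head -1;python3 pic.py scene s34.png 320 150 420 240
python3 - <<'E'
from h import *
S=Cam("scene");h=cv2.cvtColor(S.im,cv2.COLOR_BGR2HSV)
m=(h[...,0]>100)&(h[...,0]<125)&(h[...,1]>130)&(h[...,2]>50)
m[:190]=0;m[216:]=0;m[:,355:][:,30:]=0;m[:,:355]=0
for c,st,_ in blobs(m): print(c,st)
for z in(.128,.141,.154): print(z,S.proj([.4358,-.0574,z]))
E
```

```text
t 34.75 q [ 0.474 -0.026 -0.439  1.957 -0.012  1.199 -1.327] p [ 0.4384 -0.056   0.3635] F [ 0.5 -0.7 -0.6] g 0.683
[370.42857143 204.33928571] [368 200   6  10  56]
0.128 [370.58508629 207.79668349]
0.141 [370.80890785 203.85046669]
0.154 [371.03472435 199.86907688]
```

Run:
```python
from plan import *
p,M=cur()
show(rows(p,M,[(np.array([.554,.1525,.36]),down(np.radians(-8.75)))],step=.025,deg=4.2))
```

```text
[[[-0.21, -0.18, 0, 0, 0, -0.82], [-0.2, -0.2, 0, 0, 0, -0.82], [-0.18, -0.22, 0, -0.01, -0.01, -0.81], [-0.17, -0.22, 0, 0, 0, -0.82], [-0.16, -0.24, 0, 0, 0, -0.82], [-0.13, -0.24, 0, 0, 0, -0.82], [-0.12, -0.26, 0, -0.01, -0.01, -0.82], [-0.1, -0.26, 0.01, 0, 0, -0.82], [-0.07, -0.27, 0, 0, 0, -0.81], [-0.06, -0.28, 0, 0, 0, -0.82], [-0.04, -0.28, 0, -0.01, -0.01, -0.82], [-0.02, -0.28, 0, 0, 0, -0.82]]]
[[[0, -0.28, 0, 0, 0, -0.82], [0.02, -0.28, 0, 0, 0, -0.82], [0.04, -0.28, 0, -0.01, -0.01, -0.81], [0.05, -0.27, 0, 0, 0, -0.82], [0.08, -0.27, 0, 0, 0, -0.82]]]
```

Call:
servo_tool([
  [[-0.21,-0.18,0,0,0,-0.82],[-0.2,-0.2,0,0,0,-0.82],[-0.18,-0.22,0,0,0,-0.82],[-0.17,-0.22,0,0,0,-0.82],[-0.16,-0.24,0,0,0,-0.82],[-0.13,-0.24,0,0,0,-0.82],[-0.12,-0.26,0,0,0,-0.82],[-0.1,-0.26,0,0,0,-0.82],[-0.07,-0.27,0,0,0,-0.82],[-0.06,-0.28,0,0,0,-0.82],[-0.04,-0.28,0,0,0,-0.82],[-0.02,-0.28,0,0,0,-0.82]],
], jaw=0)

```text
clock: 36.05
position: [0.5166, 0.0953, 0.3415]
ee_rot: [0.972, -0.236, -0.01, 0.001]
ft_force: [-0.3, -0.6, 0.2]
grip_width: 1.001
```

Call:
servo_tool([
  [[0,-0.28,0,0,0,-0.82],[0.02,-0.28,0,0,0,-0.82],[0.04,-0.28,0,0,0,-0.7],[0.05,-0.27,0,0,0,-0.4],[0,0,0,0,0,0]],
])

```text
clock: 36.55
position: [0.5414, 0.1487, 0.333]
ee_rot: [0.994, -0.112, -0.016, 0.0]
ft_force: [-0.8, 1.1, -0.1]
grip_width: 1.0
```

```bash
python3 corr.py .554 .1525 -8.75; python3 head.py; python3 pic.py top t35.png 200 170 370 290
```

```text
p [0.5414 0.1487 0.333 ] tilt [-0.032  0.003 -0.999] yaw -12.82
[[[0.114, -0.065, -0.004, 0.015, 0.182, -0.407], [0.117, -0.061, -0.002, 0.014, 0.181, -0.406]]]
[(array([326.3, 243.1]), array([ 0.4357, -0.057 ,  0.0805])), (array([323.5, 229.2]), array([ 0.4774, -0.049 ,  0.0805])), (array([320.7, 215.7]), array([ 0.518 , -0.0411,  0.0805]))]
[369.7 222.8] [4.6 9.9] [ 0.4351 -0.0558  0.0783]
[356.4 220.5] [ 5.3 10.1] [ 0.4767 -0.0475  0.0783]
[343.7 218.4] [5.2 9.5] [ 0.5174 -0.0394  0.0783]
tri [ 0.4356 -0.057   0.0776] 0.0001
tri [ 0.4773 -0.049   0.0775] 0.0002
tri [ 0.5182 -0.041   0.0774] 0.0003
c1,c2,c3 [[0.4355, -0.0564], [0.4767, -0.0483], [0.5179, -0.0402]] slot [ 0.5572 -0.0325] yaw 11.091856329298256
```

Call:
servo_tool([
  [[0.11,-0.06,0,0,0.18,-0.4],[0.12,-0.06,0,0,0.18,-0.4],[0,0,0,0,0,0]],
])

```text
clock: 37.0
position: [0.5549, 0.1484, 0.3335]
ee_rot: [0.997, -0.078, 0.002, 0.003]
ft_force: [-0.8, 0.6, -0.6]
grip_width: 0.996
```

```bash
python3 corr.py .554 .1525 -8.75
```

```text
p [0.5549 0.1484 0.3335] tilt [ 0.004 -0.006 -1.   ] yaw -8.9
[[[-0.029, -0.077, -0.001, 0.061, -0.052, -0.03]]]
```

Call:
servo_tool([
  [[-0.03,-0.08,0,0.06,-0.05,0],[0,0,0.37,0,0,0],[0,0,0.37,0,0,0],[0,0,0.37,0,0,0],[0,0,0.3,0,0,0],[0,0,0,0,0,0]],
])

```text
clock: 37.6
position: [0.5541, 0.1537, 0.2619]
ee_rot: [0.997, -0.079, 0.001, -0.001]
ft_force: [0.4, -0.7, -1.1]
grip_width: 1.003
```

```bash
python3 corr.py .554 .1525 -8.75 .259; python3 pic.py scene s36.png 250 180 350 255
```

```text
p [0.5541 0.1537 0.2619] tilt [ 0.002  0.002 -1.   ] yaw -9.01
[[[0.002, 0.024, 0.057, -0.027, -0.016, -0.053]]]
```

The open jaws are either side of tube 2. I'll close and lift.

Call:
servo_tool([
  [[0,0.02,0.06,0,0,0],[0,0,0,0,0,0],[0,0,0,0,0,0],[0,0,0,0,0,0],[0,0,0,0,0,0],[0,0,0,0,0,0],[0,0,0,0,0,0],[0,0,0,0,0,0],[0,0,0,0,0,0]],
], jaw=255, force=70)

```text
clock: 38.55
position: [0.5552, 0.1534, 0.2632]
ee_rot: [0.997, -0.079, 0.004, -0.002]
ft_force: [-0.1, -0.1, -0.6]
grip_width: 0.217
```

```bash
python3 st.py | head -1
python3 - <<'E'
from plan import *
p,M=cur()
p=p+np.array([0,0,.125])
show(rows(p,M,[(np.array([.4767,-.0486,.40]),down(np.radians(-78.9)))],step=.025,deg=4.2))
E
```

```text
t 38.55 q [ 0.177  0.419 -0.64   1.731  0.28   1.076 -0.711] p [0.5552 0.1534 0.2632] F [-0.1 -0.1 -0.6] g 0.217
[[[-0.05, 0.25, -0.02, -0.01, 0, 0.82], [-0.04, 0.25, -0.01, 0, 0, 0.82], [-0.02, 0.26, -0.02, -0.01, -0.01, 0.83], [0, 0.25, -0.01, 0, 0, 0.82], [0.02, 0.25, -0.02, -0.01, 0, 0.82], [0.04, 0.26, -0.01, 0, 0, 0.82], [0.05, 0.25, -0.01, -0.01, -0.01, 0.82], [0.08, 0.24, -0.02, 0, 0, 0.83], [0.09, 0.24, -0.01, -0.01, 0, 0.82], [0.1, 0.23, -0.02, -0.01, 0, 0.82], [0.13, 0.22, -0.01, 0, 0, 0.82], [0.14, 0.22, -0.02, -0.01, -0.01, 0.82]]]
[[[0.15, 0.2, -0.01, 0, 0, 0.83], [0.17, 0.19, -0.01, -0.01, 0, 0.82], [0.18, 0.18, -0.02, 0, 0, 0.82], [0.19, 0.17, -0.01, -0.01, 0, 0.82], [0.21, 0.15, -0.02, -0.01, -0.01, 0.82]]]
```

Call:
servo_tool([
  [[0,0,-0.4,0,0,0],[0,0,-0.5,0,0,0],[0,0,-0.5,0,0,0],[0,0,-0.6,0,0,0],[0,0,-0.5,0,0,0],[0,0,0,0,0,0]],
])

```text
clock: 39.15
position: [0.5538, 0.1528, 0.3914]
ee_rot: [0.997, -0.078, 0.002, -0.002]
ft_force: [0.0, 1.2, -0.8]
grip_width: 0.217
```

Call:
servo_tool([
  [[-0.05,0.25,-0.02,0,0,0.82],[-0.04,0.25,-0.03,0,0,0.82],[-0.02,0.26,-0.03,0,0,0.82],[0,0.25,-0.03,0,0,0.82],[0.02,0.25,-0.03,0,0,0.82],[0.04,0.26,-0.03,0,0,0.82],[0.05,0.25,-0.03,0,0,0.82],[0.08,0.24,-0.03,0,0,0.82],[0.09,0.24,-0.03,0,0,0.82],[0.1,0.23,-0.03,0,0,0.82],[0.13,0.22,-0.03,0,0,0.82],[0.14,0.22,-0.03,0,0,0.82]],
])

```text
clock: 40.35
position: [0.4927, 0.0061, 0.3992]
ee_rot: [0.866, -0.5, -0.004, 0.0]
ft_force: [1.2, -0.4, -1.0]
grip_width: 0.217
```

Call:
servo_tool([
  [[0.15,0.2,-0.02,0,0,0.82],[0.17,0.17,-0.02,0,0,0.82],[0.17,0.1,-0.02,0,0,0.82],[0.1,0,0,0,0,0.4],[0,0,0,0,0,0]],
])

```text
clock: 40.85
position: [0.4821, -0.0346, 0.3984]
ee_rot: [0.793, -0.609, -0.005, 0.002]
ft_force: [-0.1, -0.2, -0.9]
grip_width: 0.214
```

```bash
python3 corr.py .4767 -.0486 -78.9
```

```text
p [ 0.4821 -0.0346  0.3984] tilt [-0.011  0.003 -1.   ] yaw -75.09
[[[0.243, 0.177, 0, 0.116, 0.061, 0.763]]]
```

Call:
servo_tool([
  [[0.24,0.18,0,0.11,0.06,0.76],[0,0,0,0,0,0]],
])

```text
clock: 41.05
position: [0.4766, -0.0479, 0.3975]
ee_rot: [0.773, -0.634, -0.001, 0.0]
ft_force: [-0.1, -0.6, -1.0]
grip_width: 0.219
```

Call:
servo_tool([
  [[0,0,0.3,0,0,0],[0,0,0.3,0,0,0],[0,0,0.25,0,0,0],[0,0,0,0,0,0]],
])

```text
clock: 41.45
position: [0.4774, -0.0444, 0.3532]
ee_rot: [0.777, -0.629, -0.001, -0.0]
ft_force: [0.1, 0.8, -0.1]
grip_width: 0.215
```

```bash
python3 corr.py .4768 -.0487 -78.9; python3 pic.py scene s37.png 320 170 400 240
python3 - <<'E'
from h import *
from plan import cur
S=Cam("scene");p,M=cur();n=p-[0,0,.2492];print(n)
for dz in(0.005,.015,.03):
    u,v=S.proj(n+[0,0,dz]);r=S.im[int(round(v)),int(u)-8:int(u)+9].mean(1).astype(int);print(u,v,int(u)-8,r)
E
```

```text
p [ 0.4774 -0.0444  0.3532] tilt [-0.001  0.002 -1.   ] yaw -78.0
[[[0.082, 0.03, 0, 0.011, 0.025, 0.179]]]
[ 0.4778675  -0.04447345  0.10565468]
356.0062217782969 211.32321432598854 348 [ 41  34  39 115 123 130  36  18  20  20  16  18  30 152 140 131 129]
356.126678073589 208.34805624601827 348 [ 38  38  27  24  92 143  46  21  20  21  19  18  14 151 139 133 126]
356.30888718673793 203.84766119472974 348 [ 38  35  33  33  30  81  68  18  17  18  18  20   8 129 136 137 142]
```

Call:
servo_tool([
  [[0.08,-0.02,0,0,0.02,0.18],[0,0,0,0,0,0]],
])

```text
clock: 41.75
position: [0.4803, -0.0482, 0.3561]
ee_rot: [0.772, -0.636, 0.001, -0.001]
ft_force: [0.5, 0.1, -0.4]
grip_width: 0.22
```

Call:
servo_tool([
  [[0,0,0.2,0,0,0],[0,0,0.2,0,0,0],[0,0,0.2,0,0,0],[0,0,0,0,0,0]],
])

```text
clock: 42.15
position: [0.4805, -0.0484, 0.3239]
ee_rot: [0.772, -0.636, 0.002, -0.001]
ft_force: [-1.1, 0.1, -1.1]
grip_width: 0.211
```

```bash
python3 st.py|head -1;python3 corr.py .479 -.0483 -78.9; python3 pic.py scene s38.png 320 170 400 240
```

```text
t 42.15 q [ 0.435  0.113 -0.452  1.911  0.055  1.126 -1.416] p [ 0.4805 -0.0484  0.3239] F [-1.1  0.1 -1.1] g 0.211
p [ 0.4805 -0.0484  0.3239] tilt [ 0.004 -0.001 -1.   ] yaw -78.99
[[[-0.008, 0.029, 0, -0.043, -0.016, -0.017]]]
```

Call:
servo_tool([
  [[0,0.02,0.1,-0.04,0,0],[0,0,0.12,0,0,0],[0,0,0.12,0,0,0],[0,0,0.12,0,0,0],[0,0,0.12,0,0,0],[0,0,0,0,0,0]],
])

```text
clock: 42.8
position: [0.4805, -0.0489, 0.295]
ee_rot: [0.772, -0.636, 0.002, -0.0]
ft_force: [-0.2, 0.0, -9.5]
grip_width: 0.216
```

Call:
servo_tool([
  [[0,0,0.12,0,0,0],[0,0,0.12,0,0,0],[0,0,0.1,0,0,0],[0,0,0,0,0,0]],
])

```text
clock: 43.2
position: [0.4814, -0.0487, 0.2827]
ee_rot: [0.771, -0.636, 0.004, -0.0]
ft_force: [-0.9, -0.1, -8.2]
grip_width: 0.218
```

```bash
python3 st.py|head -1;python3 corr.py .479 -.0483 -78.9; python3 pic.py scene s39.png 320 170 400 240
```

```text
t 43.2 q [ 0.425  0.163 -0.45   1.953  0.088  1.037 -1.444] p [ 0.4814 -0.0487  0.2827] F [-0.9 -0.1 -8.2] g 0.218
p [ 0.4814 -0.0487  0.2827] tilt [ 0.006 -0.005 -1.   ] yaw -79.04
[[[-0.017, 0.046, 0, -0.056, -0.066, -0.029]]]
```

Call:
servo_tool([
  [[0,0.02,0.12,-0.05,0,0],[0,0,0.1,0,0,0],[0,0,0,0,0,0]],
])

```text
clock: 43.55
position: [0.4837, -0.0475, 0.2817]
ee_rot: [0.771, -0.636, 0.007, -0.001]
ft_force: [-0.7, -1.1, -10.5]
grip_width: 0.214
```

Call:
servo_tool([
  [[0,0,0,0,0,0],[0,0,0,0,0,0],[0,0,0,0,0,0],[0,0,-0.3,0,0,0],[0,0,-0.6,0,0,0],[0,0,-0.7,0,0,0],[0,0,-0.3,0,0,0],[0,0,0,0,0,0]],
], jaw=80)

```text
clock: 44.35
position: [0.4824, -0.0468, 0.3767]
ee_rot: [0.772, -0.636, 0.005, -0.001]
ft_force: [0.7, 0.1, -0.4]
grip_width: 0.688
```

```bash
cat > caps.py <<'E'
from h import *
S=Cam("scene");h=cv2.cvtColor(S.im,cv2.COLOR_BGR2HSV)
m=(h[...,0]>100)&(h[...,0]<125)&(h[...,1]>130)&(h[...,2]>50)
m[:190]=0;m[216:]=0;m[:,385:]=0;m[:,352:]&=True;m[:,:352]=0
for c,st,_ in blobs(m): print(c.round(1),st)
for q in([.4356,-.0567],[.4768,-.0486]): print("exp cap mid",S.proj([*q,.141]).round(1),"top",S.proj([*q,.154]).round(1))
E
python3 caps.py; python3 pic.py scene s40.png 310 160 410 250; python3 corr.py .5573 -.0326 -78.9
```

```text
[356.5 202. ] [354 198   6   9  54]
[370.4 204.3] [368 200   6  10  56]
exp cap mid [370.8 203.9] top [371. 200.]
exp cap mid [357.3 201.9] top [357.5 197.9]
p [ 0.4819 -0.0469  0.3746] tilt [ 0.006 -0.005 -1.   ] yaw -79.0
[[[0.002, -0.384, 0.002, -0.014, -0.018, -0.005], [0.002, -0.384, 0.001, -0.014, -0.017, -0.005], [0.002, -0.383, 0.001, -0.015, -0.018, -0.005], [0.002, -0.384, 0.001, -0.014, -0.018, -0.005]]]
```

Run:
```python
from h import *
from plan import *
T=Cam("top")
print(T.onz(220.8,199.9,.126))
p,M=cur()
P=np.array([.5696,.2532,.38])
show(rows(p,M,[(P,down(np.radians(-8.75)))],step=.03,deg=4.2))
```

```text
[0.56828701 0.25035621 0.126     ]
[[[-0.33, -0.17, -0.01, 0, 0, -0.83], [-0.31, -0.19, -0.01, 0, -0.01, -0.82], [-0.3, -0.21, 0, 0, 0, -0.83], [-0.28, -0.24, -0.01, 0, -0.01, -0.83], [-0.27, -0.26, -0.01, 0, 0, -0.82], [-0.24, -0.27, -0.01, 0, -0.01, -0.83], [-0.23, -0.29, -0.01, 0, 0, -0.83], [-0.2, -0.31, 0, 0, -0.01, -0.82], [-0.19, -0.32, -0.01, 0, 0, -0.83], [-0.15, -0.33, -0.01, 0, -0.01, -0.82], [-0.14, -0.34, -0.01, 0, 0, -0.83], [-0.11, -0.35, 0, 0, -0.01, -0.83]]]
[[[-0.08, -0.36, -0.01, 0, 0, -0.82], [-0.06, -0.36, -0.01, 0, -0.01, -0.83], [-0.03, -0.37, -0.01, 0, 0, -0.83], [0, -0.37, 0, 0, -0.01, -0.82], [0.02, -0.37, -0.01, 0, 0, -0.83]]]
```

Call:
servo_tool([
  [[-0.33,-0.17,-0.04,0,0,-0.82],[-0.31,-0.19,-0.04,0,0,-0.82],[-0.3,-0.21,-0.04,0,0,-0.82],[-0.28,-0.24,-0.04,0,0,-0.82],[-0.27,-0.26,-0.04,0,0,-0.82],[-0.24,-0.27,-0.04,0,0,-0.82],[-0.23,-0.29,-0.03,0,0,-0.82],[-0.2,-0.31,-0.03,0,0,-0.82],[-0.19,-0.32,-0.03,0,0,-0.82],[-0.15,-0.33,-0.03,0,0,-0.82],[-0.14,-0.34,-0.03,0,0,-0.82],[-0.11,-0.35,-0.03,0,0,-0.82]],
], jaw=0)

```text
clock: 45.7
position: [0.5408, 0.1694, 0.3736]
ee_rot: [0.97, -0.243, -0.011, 0.005]
ft_force: [-0.3, -0.0, -0.8]
grip_width: 0.997
```

Call:
servo_tool([
  [[-0.08,-0.36,-0.02,0,0,-0.82],[-0.06,-0.36,-0.02,0,0,-0.82],[-0.03,-0.37,-0.02,0,0,-0.5],[0,-0.3,-0.02,0,0,-0.2],[0,0,0,0,0,0],[0,0,0,0,0,0]],
])

```text
clock: 46.3
position: [0.5591, 0.2416, 0.3671]
ee_rot: [0.99, -0.136, -0.018, 0.006]
ft_force: [-0.1, -1.0, -0.8]
grip_width: 1.004
```

```bash
python3 corr.py .5692 .2522 -8.75; python3 head.py; python3 pic.py top t41.png 200 170 370 290; python3 pic.py scene s41.png 230 150 390 280
```

```text
p [0.5591 0.2416 0.3671] tilt [-0.037 -0.007 -0.999] yaw -15.7
[[[0.069, -0.129, -0.004, 0.081, 0.199, -0.693], [0.076, -0.125, -0.003, 0.081, 0.199, -0.693]]]
[(array([326.5, 242.8]), array([ 0.4364, -0.0577,  0.0805])), (array([323.5, 229.3]), array([ 0.4771, -0.0492,  0.0805])), (array([320.5, 215.6]), array([ 0.5183, -0.0407,  0.0805]))]
[369.8 222.7] [ 4.8 10.1] [ 0.4354 -0.0566  0.0783]
[356.7 220.6] [4.9 9.3] [ 0.4757 -0.0473  0.0783]
[343.6 218.4] [5.3 9.5] [ 0.5174 -0.039   0.0783]
tri [ 0.4361 -0.0578  0.0776] 0.0003
tri [ 0.4769 -0.0493  0.0772] 0.0003
tri [ 0.5183 -0.0406  0.0774] 0.0
c1,c2,c3 [[0.4356, -0.0571], [0.4767, -0.0484], [0.5178, -0.0397]] slot [ 0.5569 -0.0315] yaw 11.924022722432209
```

Call:
servo_tool([
  [[0.07,-0.13,0,0.08,0.2,-0.69],[0.08,-0.13,0,0.08,0.2,-0.69],[0,0,0,0,0,0]],
])

```text
clock: 46.8
position: [0.5702, 0.2499, 0.3685]
ee_rot: [0.997, -0.077, 0.002, 0.0]
ft_force: [-1.0, 0.4, 0.4]
grip_width: 1.0
```

```bash
python3 corr.py .5692 .2522 -8.75
```

```text
p [0.5702 0.2499 0.3685] tilt [ 0.005 -0.001 -1.   ] yaw -8.84
[[[-0.027, -0.042, 0, 0.007, -0.054, -0.018]]]
```

Call:
servo_tool([
  [[-0.03,-0.04,0,0,-0.05,0],[0,0,0.4,0,0,0],[0,0,0.5,0,0,0],[0,0,0.5,0,0,0],[0,0,0.4,0,0,0],[0,0,0,0,0,0]],
])

```text
clock: 47.4
position: [0.5683, 0.2498, 0.2775]
ee_rot: [0.996, -0.084, -0.0, 0.001]
ft_force: [-0.7, -0.1, 0.4]
grip_width: 1.001
```

```bash
python3 corr.py .5692 .2522 -8.75 .262; python3 pic.py scene s42.png 230 180 330 270
```

```text
p [0.5683 0.2498 0.2775] tilt [-0.001 -0.002 -1.   ] yaw -9.63
[[[0.009, -0.052, 0.31, 0.021, 0.003, -0.177]]]
```

Call:
servo_tool([
  [[0,-0.05,0.31,0,0,-0.17],[0,0,0,0,0,0]],
])

```text
clock: 47.65
position: [0.5696, 0.2527, 0.2651]
ee_rot: [0.997, -0.077, 0.002, -0.0]
ft_force: [-0.9, -0.3, -0.7]
grip_width: 1.002
```

Call:
servo_tool([
  [[0,0,0,0,0,0],[0,0,0,0,0,0],[0,0,0,0,0,0],[0,0,0,0,0,0],[0,0,0,0,0,0],[0,0,0,0,0,0],[0,0,0,0,0,0]],
], jaw=255, force=60)

```text
clock: 48.35
position: [0.5703, 0.2532, 0.2683]
ee_rot: [0.997, -0.077, 0.003, -0.001]
ft_force: [-0.1, 0.7, -0.7]
grip_width: 0.573
```

```bash
python3 st.py; python3 pic.py scene s43.png 230 180 330 270
```

```text
t 48.35 q [ 0.033  0.529 -0.69   1.592  0.364  1.145 -0.895] p [0.5703 0.2532 0.2683] F [-0.1  0.7 -0.7] g 0.573
[[ 0.988 -0.154  0.007]
 [-0.154 -0.988  0.001]
 [ 0.007 -0.002 -1.   ]]
grasp [0.5714 0.2534 0.1133]
```

Call:
servo_tool([
  [[0,0,-0.3,0,0,0],[0,0,-0.4,0,0,0],[0,0,-0.5,0,0,0],[0,0,-0.6,0,0,0],[0,0,-0.5,0,0,0],[0,0,-0.2,0,0,0],[0,0,0,0,0,0]],
])

```text
clock: 49.1
position: [0.5686, 0.2534, 0.4029]
ee_rot: [0.997, -0.077, 0.004, -0.001]
ft_force: [0.8, -0.3, -1.7]
grip_width: 0.573
```

```bash
python3 st.py|head -1; python3 pic.py scene s44.png 230 140 350 260
python3 - <<'E'
from plan import *
p,M=cur()
show(rows(p,M,[(np.array([.5572,-.0323,.40]),down(np.radians(-78.5)))],step=.025,deg=4.2))
E
```

```text
t 49.1 q [ 0.057  0.416 -0.732  1.444  0.281  1.38  -0.836] p [0.5686 0.2534 0.4029] F [ 0.8 -0.3 -1.7] g 0.573
[[[0.04, 0.33, 0, 0, 0, 0.82], [0.06, 0.33, 0, -0.01, 0, 0.82], [0.09, 0.33, 0.01, 0, -0.01, 0.82], [0.1, 0.32, 0, -0.01, 0, 0.82], [0.14, 0.31, 0, 0, 0, 0.82], [0.15, 0.3, 0, -0.01, 0, 0.82], [0.17, 0.29, 0, 0, -0.01, 0.82], [0.2, 0.27, 0.01, 0, 0, 0.82], [0.21, 0.26, 0, -0.01, 0, 0.82], [0.23, 0.24, 0, 0, 0, 0.82], [0.25, 0.23, 0, -0.01, -0.01, 0.82], [0.26, 0.21, 0.01, 0, 0, 0.82]]]
[[[0.28, 0.19, 0, -0.01, 0, 0.82], [0.29, 0.17, 0, 0, -0.01, 0.82], [0.3, 0.15, 0, 0, 0, 0.82], [0.31, 0.12, 0.01, -0.01, 0, 0.82], [0.33, 0.11, 0, 0, 0, 0.82]]]
```

Call:
servo_tool([
  [[0.04,0.33,-0.03,0,0,0.82],[0.06,0.33,-0.03,0,0,0.82],[0.09,0.33,-0.03,0,0,0.82],[0.1,0.32,-0.03,0,0,0.82],[0.14,0.31,-0.03,0,0,0.82],[0.15,0.3,-0.03,0,0,0.82],[0.17,0.29,-0.03,0,0,0.82],[0.2,0.27,-0.03,0,0,0.82],[0.21,0.26,-0.03,0,0,0.82],[0.23,0.24,-0.03,0,0,0.82],[0.25,0.23,-0.03,0,0,0.82],[0.26,0.21,-0.03,0,0,0.82]],
])

```text
clock: 50.35
position: [0.554, 0.0445, 0.4008]
ee_rot: [0.867, -0.497, -0.009, 0.006]
ft_force: [0.7, 0.7, -1.3]
grip_width: 0.575
```

Call:
servo_tool([
  [[0.28,0.19,0,0,0,0.82],[0.29,0.17,0,0,0,0.82],[0.2,0.1,0,0,0,0.6],[0,0,0,0,0,0]],
])

```text
clock: 50.75
position: [0.5492, -0.0055, 0.3946]
ee_rot: [0.811, -0.585, -0.012, 0.01]
ft_force: [-0.1, 0.1, -0.9]
grip_width: 0.574
```

```bash
python3 corr.py .5572 -.0323 -78.5 .4; python3 pic.py scene s45.png 280 130 400 250
```

```text
p [ 0.5492 -0.0055  0.3946] tilt [-0.031 -0.002 -1.   ] yaw -71.69
[[[0.279, 0.01, -0.056, 0.173, 0.032, 0.682], [0.279, -0.007, -0.054, 0.173, 0.031, 0.682]]]
```

Call:
servo_tool([
  [[0.28,0,-0.06,0.17,0.03,0.68],[0.28,0,-0.05,0.17,0.03,0.68],[0,0,0,0,0,0]],
])

```text
clock: 51.1
position: [0.5574, -0.0289, 0.3977]
ee_rot: [0.777, -0.629, -0.002, 0.0]
ft_force: [0.1, -0.0, -1.1]
grip_width: 0.576
```

```bash
python3 corr.py .5572 -.0323 -78.5
```

```text
p [ 0.5574 -0.0289  0.3977] tilt [-0.003  0.002 -1.   ] yaw -78.01
[[[0.066, 0.018, 0, 0.032, 0.034, 0.097]]]
```

Call:
servo_tool([
  [[0.07,0.02,0.2,0.03,0.03,0.1],[0,0,0.3,0,0,0],[0,0,0.3,0,0,0],[0,0,0.25,0,0,0],[0,0,0,0,0,0]],
])

```text
clock: 51.6
position: [0.5558, -0.0275, 0.339]
ee_rot: [0.779, -0.627, -0.002, 0.001]
ft_force: [-0.3, -1.0, -1.4]
grip_width: 0.575
```

```bash
python3 corr.py .5572 -.0323 -78.5; python3 pic.py scene s46.png 310 170 370 230;  python3 pic.py top t46.png 295 180 345 230
```

```text
p [ 0.5558 -0.0275  0.339 ] tilt [-0.005  0.002 -1.   ] yaw -77.69
[[[0.099, -0.006, 0, 0.046, 0.034, 0.162]]]
```

Call:
servo_tool([
  [[0.1,0,0,0.05,0.03,0.16],[0,0,0,0,0,0]],
])

```text
clock: 51.9
position: [0.558, -0.0327, 0.3423]
ee_rot: [0.774, -0.633, 0.002, -0.002]
ft_force: [0.3, -0.3, -1.4]
grip_width: 0.573
```

```bash
python3 corr.py .5572 -.0323 -78.5; python3 pic.py scene s47.png 315 185 355 225
```

```text
p [ 0.558  -0.0327  0.3423] tilt [ 0.005 -0.    -1.   ] yaw -78.56
[[[-0.01, 0.013, 0, -0.058, -0.014, -0.011]]]
```

```bash
cat > ov.py <<'E'
import sys
from h import *
from plan import cur
out=sys.argv[1];S=Cam("scene");p,M=cur();k=15;x0,y0=318,182
im=cv2.resize(S.im[y0:y0+40,x0:x0+50],None,fx=k,fy=k,interpolation=cv2.INTER_NEAREST)
sl=np.array([.5572,-.0323]);yw=np.radians(11.5);d=np.array([np.cos(yw),np.sin(yw)]);n=np.array([-d[1],d[0]])
pt=lambda P:tuple(int(v) for v in ((S.proj(P)-[x0,y0]+.5)*k))
cs=[pt([*(sl+d*a*.005+n*b*.02425),.076]) for a,b in((1,1),(1,-1),(-1,-1),(-1,1))]
cv2.polylines(im,[np.array(cs)],True,(0,255,255),1)
B=p+M@np.array([0,0,.2543]);X=M[:,1];Y=M[:,0]
cb=[pt(B+X*a*.004+Y*b*.023) for a,b in((1,1),(1,-1),(-1,-1),(-1,1))]
cv2.polylines(im,[np.array(cb)],True,(255,0,255),1)
ct=[pt(B-M[:,2]*.07+X*a*.004+Y*b*.023) for a,b in((1,1),(1,-1),(-1,-1),(-1,1))]
for a,b in zip(cb,ct): cv2.line(im,a,b,(255,0,255),1)
cv2.imwrite("pics/"+out,im)
E
python3 ov.py ov1.png
```

```text
(no output)
```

Call:
servo_tool([
  [[-0.01,-0.02,0,-0.05,0,0],[0,0,0,0,0,0]],
])

```text
clock: 52.2
position: [0.5589, -0.0312, 0.343]
ee_rot: [0.774, -0.633, 0.001, -0.0]
ft_force: [0.4, 0.3, -0.5]
grip_width: 0.576
```

```bash
python3 corr.py .5592 -.0321 -78.5;python3 ov.py ov2.png
```

```text
p [ 0.5589 -0.0312  0.343 ] tilt [ 0.002 -0.001 -1.   ] yaw -78.48
[[[0.019, -0.002, 0, -0.016, -0.011, 0.003]]]
```

Run:
```python
from h import *
S=Cam("scene");g=S.im.mean(2).astype(int)
print("cols",list(range(324,340)))
for v in range(200,224): print(v,g[v,324:340])
```

```text
cols [324, 325, 326, 327, 328, 329, 330, 331, 332, 333, 334, 335, 336, 337, 338, 339]
200 [33 50 39 44 36 75 82 44 25 30 41 39 37 39 36 44]
201 [35 43 39 47 47 78 80 40 32 42 30 39 39 42 38 40]
202 [31 40 38 48 43 73 79 51 41 30 24 29 29 40 38 38]
203 [31 31 33 35 41 77 81 47 30 25 43 39 37 37 38 36]
204 [33 29 32 30 39 76 78 41 26 38 41 47 40 38 39 41]
205 [28 31 34 40 65 76 79 40 34 39 53 49 38 38 49 63]
206 [33 30 41 42 47 76 78 51 38 54 57 47 38 38 52 37]
207 [24 33 48 43 45 79 77 57 55 55 56 44 38 41 45 33]
208 [30 45 67 43 43 77 77 57 58 55 57 46 39 39 46 38]
209 [31 49 52 41 44 76 76 54 54 55 57 48 38 37 53 42]
210 [34 66 48 40 53 78 78 57 54 59 56 43 35 40 43 64]
211 [34 57 45 41 55 74 79 56 55 53 49 31 31 38 38 47]
212 [30 46 38 44 83 77 77 54 56 62 44 34 36 35 38 40]
213 [ 32  42  36  75  64  74  77  57  56  71 127 119 124 101  48  45]
214 [ 30  35  38  44  55  77  76  58  48  58  69  65 101  63  63  48]
215 [35 32 31 41 61 77 79 55 41 48 45 66 62 48 50 39]
216 [32 31 35 63 59 85 67 44 35 44 59 62 49 47 46 46]
217 [33 35 64 67 72 93 57 36 34 52 68 51 49 47 48 44]
218 [ 22  64  66  73 104  50  41  34  42  82  54  50  49  46  47  44]
219 [ 54  68  75 134  61  37  35  34  89  52  49  46  47  49  47  44]
220 [ 54  58  57  78  70 106  83  75  54  46  40  32  42  48  48  47]
221 [48 51 51 49 48 62 52 50 46 49 43 38 39 49 48 49]
222 [48 45 48 47 50 49 46 47 44 49 46 49 50 49 48 47]
223 [40 40 47 44 48 50 48 51 50 50 47 49 49 49 48 50]
```

Call:
servo_tool([
  [[0.01,-0.03,0.1,0,0,0],[0,0,0.1,0,0,0],[0,0,0,0,0,0]],
])

```text
clock: 52.6
position: [0.5605, -0.0315, 0.3318]
ee_rot: [0.774, -0.633, 0.001, -0.0]
ft_force: [0.6, -1.0, -2.0]
grip_width: 0.574
```

```bash
python3 st.py|head -1; python3 corr.py .5602 -.0316 -78.5;python3 ov.py ov3.png
```

```text
t 52.6 q [ 0.361  0.28  -0.451  1.708  0.131  1.183 -1.495] p [ 0.5605 -0.0315  0.3318] F [ 0.6 -1.  -2. ] g 0.574
p [ 0.5605 -0.0315  0.3318] tilt [ 0.001 -0.001 -1.   ] yaw -78.48
[[[0, 0.006, 0, -0.013, -0.011, 0.003]]]
```

Call:
servo_tool([
  [[0,0,0.1,0,0,0],[0,0,0.1,0,0,0],[0,0,0,0,0,0]],
])

```text
clock: 52.95
position: [0.5635, -0.0306, 0.3299]
ee_rot: [0.774, -0.633, 0.006, -0.004]
ft_force: [0.2, -0.2, -1.3]
grip_width: 0.574
```

```bash
python3 st.py|head -1; python3 corr.py .5602 -.0316 -78.5;python3 ov.py ov4.png
```

```text
t 52.95 q [ 0.359  0.283 -0.451  1.709  0.136  1.165 -1.499] p [ 0.5635 -0.0306  0.3299] F [ 0.2 -0.2 -1.3] g 0.574
p [ 0.5635 -0.0306  0.3299] tilt [ 0.015 -0.001 -1.   ] yaw -78.48
[[[0.007, 0.068, -0.001, -0.17, -0.05, 0.005]]]
```

Call:
servo_tool([
  [[0,0.07,-0.1,-0.17,-0.05,0],[0,0,0,0,0,0]],
])

```text
clock: 53.2
position: [0.5595, -0.0313, 0.3346]
ee_rot: [0.775, -0.632, -0.001, 0.001]
ft_force: [-0.6, 0.3, -0.7]
grip_width: 0.577
```

```bash
python3 corr.py .5602 -.0316 -78.5;python3 ov.py ov5.png;python3 - <<'E'
from h import *
S=Cam("scene");g=S.im.mean(2).astype(int)
print("cols",list(range(324,340)))
for v in range(208,224): print(v,g[v,324:340])
E
```

```text
p [ 0.5595 -0.0313  0.3346] tilt [-0.002  0.    -1.   ] yaw -78.47
[[[0.009, -0.014, 0, 0.026, 0.008, 0.006]]]
cols [324, 325, 326, 327, 328, 329, 330, 331, 332, 333, 334, 335, 336, 337, 338, 339]
208 [28 46 67 39 40 57 79 70 40 38 48 56 42 38 47 39]
209 [29 49 53 39 42 62 76 70 47 47 58 58 40 35 54 41]
210 [34 66 49 39 50 66 79 70 48 58 59 59 38 38 46 66]
211 [34 57 44 41 51 83 78 69 56 57 55 59 41 39 36 47]
212 [32 44 41 42 86 57 74 69 56 58 57 57 45 37 36 39]
213 [ 32  43  37  76  52  54  75  69  57  60  58  56 101  89  48  43]
214 [33 32 38 43 46 65 78 69 56 57 58 56 87 60 65 50]
215 [31 33 32 43 63 67 76 76 58 58 55 68 58 46 52 38]
216 [33 32 32 62 66 72 73 79 56 53 60 60 48 47 45 43]
217 [30 37 61 65 76 80 76 76 63 51 68 51 47 48 48 47]
218 [ 23  62  64  72 106  52  81  79  53  78  50  47  49  47  48  45]
219 [ 50  67  76 132  59  37  41  43  86  50  47  51  49  47  48  45]
220 [ 53  61  59  78  70 105  79  76  56  46  42  31  41  48  49  45]
221 [47 47 50 49 52 65 57 47 47 50 42 35 41 48 50 48]
222 [48 52 50 47 50 46 47 48 50 50 49 43 48 49 47 50]
223 [38 43 42 44 50 49 52 51 49 48 47 49 50 48 48 50]
```

```bash
python3 corr.py .5608 -.0328 -78.5
```

```text
p [ 0.5595 -0.0313  0.3339] tilt [-0.003  0.    -1.   ] yaw -78.47
[[[0.034, -0.02, 0, 0.028, 0.008, 0.006]]]
```

Call:
servo_tool([
  [[0.03,-0.02,0,0.02,0,0],[0,0,0,0,0,0]],
])

```text
clock: 53.5
position: [0.5606, -0.0328, 0.3331]
ee_rot: [0.775, -0.633, -0.001, 0.0]
ft_force: [1.0, -0.3, -0.7]
grip_width: 0.578
```

```bash
python3 corr.py .5608 -.0328 -78.5
```

```text
p [ 0.5606 -0.0328  0.3331] tilt [-0.002  0.001 -1.   ] yaw -78.48
[[[0, -0.004, 0, 0.02, 0.012, 0.004]]]
```

Call:
servo_tool([
  [[0,0,0.1,0,0,0],[0,0,0.1,0,0,0],[0,0,0,0,0,0]],
])

```text
clock: 53.8
position: [0.5634, -0.0317, 0.3288]
ee_rot: [0.775, -0.632, 0.004, -0.004]
ft_force: [-0.5, 0.1, -3.2]
grip_width: 0.575
```

```bash
python3 st.py|head -1; python3 corr.py .5608 -.0328 -78.5; python3 ov.py ov6.png
```

```text
t 53.8 q [ 0.361  0.286 -0.451  1.708  0.134  1.168 -1.495] p [ 0.5634 -0.0317  0.3288] F [-0.5  0.1 -3.2] g 0.575
p [ 0.5634 -0.0317  0.3288] tilt [ 0.01   0.001 -1.   ] yaw -78.46
[[[0.01, 0.054, -0.001, -0.119, -0.013, 0.009]]]
```

Call:
servo_tool([
  [[0,0.03,0.04,-0.05,0,0],[0,0.03,0.04,-0.05,0,0],[0,0,0,0,0,0]],
])

```text
clock: 54.15
position: [0.5617, -0.0322, 0.3248]
ee_rot: [0.775, -0.632, 0.003, -0.002]
ft_force: [3.4, 1.5, -1.1]
grip_width: 0.575
```

```bash
python3 st.py|head -1; python3 corr.py .5608 -.0328 -78.5
```

```text
t 54.15 q [ 0.361  0.287 -0.45   1.715  0.135  1.163 -1.496] p [ 0.5617 -0.0322  0.3248] F [ 3.4  1.5 -1.1] g 0.575
p [ 0.5617 -0.0322  0.3248] tilt [ 0.008 -0.    -1.   ] yaw -78.46
[[[0.008, 0.021, 0, -0.085, -0.018, 0.009]]]
```

Call:
servo_tool([
  [[0,0.05,0.06,-0.05,0,0],[0,0.05,0.06,-0.05,0,0],[0,0,0,0,0,0]],
])

```text
clock: 54.45
position: [0.5585, -0.0326, 0.3191]
ee_rot: [0.775, -0.632, 0.002, -0.002]
ft_force: [3.3, -0.0, -0.7]
grip_width: 0.574
```

```bash
python3 st.py|head -1; python3 corr.py .5608 -.0328 -78.5; python3 ov.py ov7.png
```

```text
t 54.45 q [ 0.363  0.286 -0.45   1.729  0.135  1.151 -1.495] p [ 0.5585 -0.0326  0.3191] F [ 3.3 -0.  -0.7] g 0.574
p [ 0.5585 -0.0326  0.3191] tilt [ 0.006 -0.    -1.   ] yaw -78.44
[[[0.012, -0.044, 0, -0.069, -0.017, 0.012]]]
```

Call:
servo_tool([
  [[0,-0.03,0.05,-0.05,0,0],[0,0,0.1,0,0,0],[0,0,0.1,0,0,0]],
])

```text
clock: 54.8
position: [0.56, -0.0323, 0.3056]
ee_rot: [0.775, -0.632, 0.001, 0.0]
ft_force: [3.5, -0.4, 1.4]
grip_width: 0.573
```

```bash
python3 st.py
```

```text
t 54.8 q [ 0.358  0.304 -0.448  1.737  0.145  1.132 -1.503] p [ 0.56   -0.0323  0.3056] F [ 3.5 -0.4  1.4] g 0.573
[[ 0.2   -0.98   0.001]
 [-0.98  -0.2   -0.001]
 [ 0.001 -0.001 -1.   ]]
grasp [ 0.5601 -0.0325  0.1506]
```

Call:
servo_tool([
  [[0,0,0.1,0,0,0],[0,0,0.1,0,0,0],[0,0,0.1,0,0,0],[0,0,0.1,0,0,0]],
])

```text
clock: 55.2
position: [0.5612, -0.032, 0.2862]
ee_rot: [0.775, -0.632, 0.002, -0.001]
ft_force: [-5.7, 2.7, 54.2]
grip_width: 0.573
```

```bash
python3 st.py
```

```text
t 55.2 q [ 0.353  0.326 -0.445  1.754  0.158  1.091 -1.512] p [ 0.5612 -0.032   0.2862] F [-5.7  2.7 54.2] g 0.573
[[ 0.201 -0.98   0.005]
 [-0.98  -0.201 -0.001]
 [ 0.002 -0.005 -1.   ]]
grasp [ 0.562  -0.0322  0.1312]
```

Bottomed (54 N at z .286). Relax, open, rise.

Call:
servo_tool([
  [[0,0,-0.02,0,0,0],[0,0,0,0,0,0]],
])

```text
clock: 55.4
position: [0.5605, -0.032, 0.2868]
ee_rot: [0.775, -0.632, 0.002, -0.0]
ft_force: [0.0, 0.1, -1.4]
grip_width: 0.575
```

Call:
servo_tool([
  [[0,0,0,0,0,0],[0,0,0,0,0,0],[0,0,0,0,0,0],[0,0,0,0,0,0],[0,0,-0.1,0,0,0],[0,0,-0.3,0,0,0],[0,0,-0.6,0,0,0],[0,0,-0.7,0,0,0],[0,0,-0.7,0,0,0],[0,0,0,0,0,0]],
], jaw=0)

```text
clock: 56.4
position: [0.559, -0.0319, 0.4135]
ee_rot: [0.775, -0.632, -0.001, 0.001]
ft_force: [-0.7, 0.0, -0.4]
grip_width: 1.002
```

```bash
python3 st.py; python3 caps.py; python3 head.py; python3 ov.py pics/ov8.png; python3 pic.py scene pics/s48.png
```

```text
t 56.4 q [ 0.37   0.218 -0.456  1.603  0.099  1.346 -1.468] p [ 0.559  -0.0319  0.4135] F [-0.7  0.  -0.4] g 1.002
[[ 0.201 -0.98  -0.003]
 [-0.98  -0.201 -0.002]
 [ 0.001  0.003 -1.   ]]
grasp [ 0.5586 -0.0321  0.2585]
[357.4 202. ] [355 198   6   9  52]
[370.5 204.3] [368 200   6  10  57]
exp cap mid [370.8 203.9] top [371. 200.]
exp cap mid [357.3 201.9] top [357.5 197.9]
[]
[369.9 222.7] [ 4.8 10. ] [ 0.4348 -0.0568  0.0783]
[356.5 220.4] [5.3 9.3] [ 0.4767 -0.0483  0.0783]
[343.6 218.5] [5.1 9.7] [ 0.5173 -0.0385  0.0783]
```

```bash
ls pics | tail -5; python3 pic.py scene pics/s49.png 290 160 410 250; python3 pic.py top pics/t49.png; cat h.py | head -40; cat pic.py
```

```text
t41.png
t46.png
t7.png
t9.png
top0.png
import numpy as np,cv2
from scipy.spatial.transform import Rotation as R
class Cam:
    def __init__(s,n):
        from workcell import cams
        c=cams.camera(n); s.im=np.ascontiguousarray(c["color"][...,::-1]); s.E=np.array(c["extrinsics"])
        s.f=200/np.tan(np.radians(c["vertical_fov"])/2); s.cx,s.cy=c["cx"],c["cy"]
    def ray(s,u,v):
        d=s.E[:3,:3]@np.array([(u-s.cx)/s.f,(v-s.cy)/s.f,1]); return s.E[:3,3],d
    def onz(s,u,v,z):
        o,d=s.ray(u,v); return o+d*(z-o[2])/d[2]
    def proj(s,p):
        q=s.E[:3,:3].T@(np.asarray(p)-s.E[:3,3]); return np.array([s.cx+s.f*q[0]/q[2],s.cy+s.f*q[1]/q[2]])
def tri(c1,p1,c2,p2):
    o1,d1=c1.ray(*p1);o2,d2=c2.ray(*p2)
    d1=d1/np.linalg.norm(d1);d2=d2/np.linalg.norm(d2)
    A=np.stack([d1,-d2],1);t=np.linalg.lstsq(A,o2-o1,rcond=None)[0]
    a=o1+d1*t[0];b=o2+d2*t[1];return (a+b)/2,np.linalg.norm(a-b)
def blobs(m,amin=8):
    n,l,st,ce=cv2.connectedComponentsWithStats(m.astype(np.uint8))
    return [(ce[i],st[i],l==i) for i in range(1,n) if st[i,4]>=amin]
import sys
from h import *
n,out=sys.argv[1:3];C=Cam(n);im=C.im
if len(sys.argv)>3:
    x0,y0,x1,y1=map(int,sys.argv[3:7]);im=im[y0:y1,x0:x1];k=min(800/(x1-x0),600/(y1-y0));im=cv2.resize(im,None,fx=k,fy=k,interpolation=cv2.INTER_CUBIC)
cv2.imwrite("pics/"+out,im)
```

Move the arm higher/away first, then look.

Call:
servo_tool([
  [[0,0,-0.6,0,0,0],[0.5,0,0,0,0,0],[0.9,0,0,0,0,0],[0.9,0,0,0,0,0],[0.9,0,0,0,0,0],[0.9,0,0,0,0,0],[0.5,0,0,0,0,0],[0,0,0,0,0,0]],
])

```text
clock: 57.55
position: [0.6064, -0.264, 0.4295]
ee_rot: [0.777, -0.63, -0.01, 0.007]
ft_force: [-0.4, 0.6, -1.1]
grip_width: 0.998
```

```bash
python3 pic.py scene s49.png 290 160 410 250; python3 pic.py top t49.png; python3 pic.py scene s50.png; python3 -c "
from h import *
import numpy as np
C=Cam('scene');a=np.radians(11.5)
for n in ('scene','top'):
  C=Cam(n);s=np.array([.5572,-.0325,0]);y=np.array([-np.sin(a),np.cos(a),0])
  for z in (.146,.122):print(n,z,[C.proj(s+y*k+[0,0,z]).round(1) for k in(-.025,0,.025)])
"
```

```text
scene 0.146 [array([334.7, 193.6]), array([332. , 196.5]), array([329.2, 199.4])]
scene 0.122 [array([334.6, 200.6]), array([331.9, 203.5]), array([329.1, 206.6])]
top 0.146 [array([325.9, 200.3]), array([317.4, 202.1]), array([308.9, 204. ])]
top 0.122 [array([325.8, 200.6]), array([317.5, 202.4]), array([309.2, 204.2])]
```

View pics/s49.png

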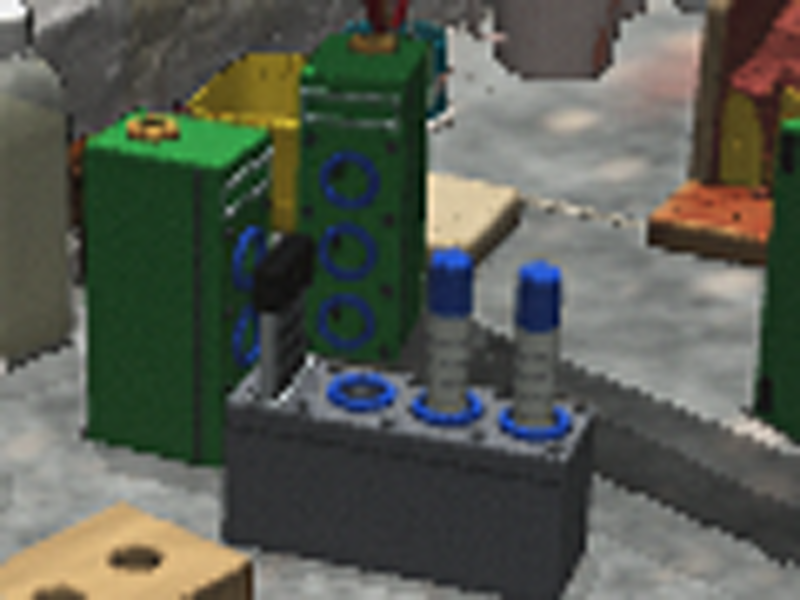

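View pics/t49.png

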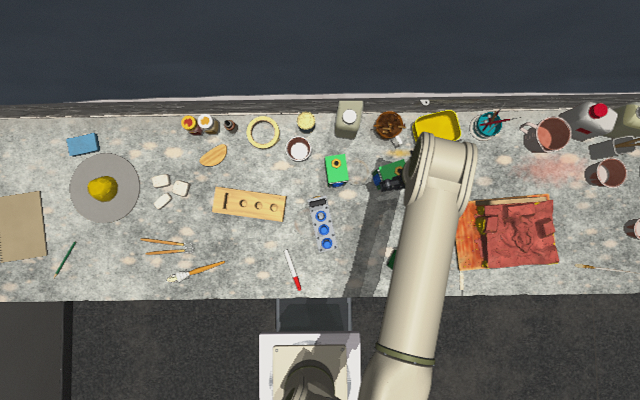

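View pics/s50.png

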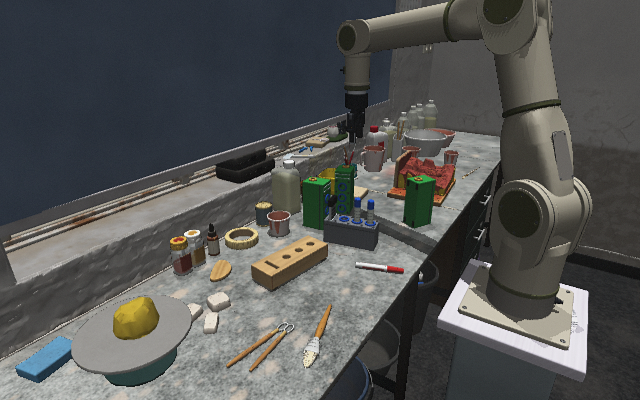

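The enlarged scene crop shows the strainer bar at about u 328–337, v 195–207. The fully-home prediction is u 329–335, v 194–207, so it matches. Both blue caps stand at equal height over collets 1 and 2, collet 3 is empty, and so are all the rack holes. The head lies flat and the arm is clear.

```bash
python3 caps.py; python3 -c "
from workcell import order
print(order.hand_in())"
```

```text
[357.5 201.9] [355 197   6  10  55]
[370.5 204.1] [368 199   6  11  59]
exp cap mid [370.8 203.9] top [371. 200.]
exp cap mid [357.3 201.9] top [357.5 197.9]
the job is handed in; nothing more can be done
None
```

I laid the grey head over onto its base with the gripper and pushed both tubes home, into collets 1 and 2. Only two tubes were in the rack. I then slid the strainer plate into its slot and handed the job in at about 58 s; no verdict is reported.

**Last checks:**
- **Tubes:** both cap centres in the scene picture lie within 0.4 px of where bottomed tubes should show.
- **Strainer:** the push stopped hard at 54 N with the TCP at z = .286, against .288 expected. The pull bar appears where it should when fully home, by eye to about 2 px.
- **Head and surroundings:** the head is flat with the port face up, the arm is clear of everything, and the rack is empty. The bystanders look undisturbed in the last pictures, but I did not re-measure their positions.

**What disagreed or went wrong:**
- **Strainer:** it first caught on the slot rim and had to be dragged a little sideways before it dropped in. The slot, in robot coordinates, seemed 2–3 mm farther out in x than the cameras put it.
- **Cameras:** the top and scene cameras differed by 1–5 mm in y until I corrected for collar height.
- **Tube pushes:** the wrist force showed no clear seal push for the tubes, so their depth rests on the TCP height and the pictures.

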